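# Shut the pipette-tip box and park it in its bay

## Task

Put the open pipette-tip box away without picking it up: push its lid shut with the fingers, then push the shut box along the bench, straight in between the two metal cheeks of the free bay, until it sits fully home against the rubber stops and the sprung roller catch has come out again behind its front corner. Only push: never grasp, lift or tip the box, and leave the other things as they stand.

Things in the scene. Friction and masses are not known exactly. Their poses are not given: they have to be found in the camera images.
- tip_box: Pipette-tip box to put away: blue base, rack of white tips, clear hinged lid, open at the start. About 0.22 kg, loose. Base 80 x 118 x 37 mm, 60 mm high when shut. Origin on its underside, z up, x towards the hinge side (its rear, facing the bay), y to its left. Front face at x = -41 mm, rear face +39 mm, sides y = +-59 mm, hinge line x = +41 mm, z = 37 mm.
- tip_box_lid (a joint): Hinge angle of that lid, rad: 0 shut, about 1.8 standing open, leaning back over the rear. Free-moving: pushed from behind to under about 1.0 rad it falls shut by itself within about 2 s. Pushed fast, its hinge drags the light box along; pushed slowly the box stays.
- lid_edge (a point): Middle of the lid's free edge, on its outer face. Open, it is the lid's upper end; shut, it lies above the front face, 60 mm up. The lid is 118 mm wide and 84 mm from hinge to free edge.
- station: Fixed aluminium parking station, two bays side by side, open towards the robot; the bench is their floor. Origin on the bench where the tip box's origin lies when home in the FREE bay; x into the bay, y left, z up. Back panel at x = +46 mm, 66 mm high (an open lid would hit it). Two rubber stops (y = +-35 mm, 26 mm up) meet the box's rear face when home.
- bay_mouth (a point): Centre of the free bay's mouth on the bench, at station x = -80 mm, y = 0, between the round noses of its two cheeks. Clear width 121.5 mm (inner faces y = +-60.75 mm), so a straight box has under 2 mm a side. Cheeks 10 mm thick, 40 mm high. Push the box low, under about 30 mm up: pushed high against the stops it tips.
- parked (a point): Origin of the other, shut tip box of the same kind, fixed in the occupied bay right of the free one (station y = -131.5 mm; that bay spans y = -71 to -202 mm). It stays as it is.
- catch (a joint): Sprung roller catch in the free bay's left cheek: 0 fully out, to 0.0065 m pressed in. White upright roller, 16 mm across, 10 to 31 mm up, centred at station x = -49.5 mm, standing 5.5 mm into the bay (to y = +55 mm). The box's side presses it in (spring 1.6 to 2.9 N; about 3 to 8 N of push) and it comes out behind the box's front left corner when home.
- bottle_stain: Bystander: brown bottle with a black cap, 48 mm across, 88 mm high, origin under its centre, left of the station.
- beaker: Bystander: clear beaker, 56 mm across, 62 mm high, origin under its centre, at the left.
- timer: Bystander: white bench timer lying flat, 58 x 62 x 18 mm, origin under its centre, at the left.
- petri_c: Bystander: pink Petri dish, 60 mm across, 15 mm high, origin under its centre, at the right.
- lens_cap: Bystander: flat black dust cap, 41 mm across, 10 mm high, origin under its centre, at the right.
Mind the look-alikes: they are no part of the job. What is shaped like the tip_box but pink is not meant.

How it is judged:
On the way, in this order (a step that is already met when the one before it is completed fails the run):
1. the lid is shut while the box still stands outside the bay (value of joint tip_box_lid below 0.1 rad and x of tip_box in the frame of station below -0.1 m), for 0.2 s.
2. the shut box has its rear half between the two cheeks, straight (x of tip_box in the frame of station above -0.07 m and y of tip_box in the frame of station between -0.006 and 0.006 m and angle between the x axis of tip_box and the x axis of station, either way round below 0.12 rad and value of joint tip_box_lid below 0.1 rad), for 0.05 s.
At the end, for the whole second after the job is handed in: The tip box stands flat on the bench, at rest, in the free bay: its origin within 5 mm of the home spot along and across the bay, within 0.06 rad of straight, lid shut (under 0.08 rad), and the roller catch out again (under 1.5 mm pressed) (x of tip_box in the frame of station between -0.005 and 0.004 m and y of tip_box in the frame of station between -0.005 and 0.005 m and angle between the x axis of tip_box and the x axis of station, either way round below 0.06 rad and value of joint tip_box_lid below 0.08 rad and value of joint catch below 0.0015 m and height (world z) of tip_box below 0.004 m and angle between tip_box's own z axis and vertical below 0.05 rad and linear speed of tip_box below 0.01 m/s); the robot touches nothing.
It fails at once if the tip box is lifted off the bench (height (world z) of tip_box above 0.012 m).
It fails at once if the tip box is tipped (angle between tip_box's own z axis and vertical above 0.2 rad).
It fails at once if a bystander is pushed out of its place (distance of any of bottle_stain, beaker, timer, petri_c, lens_cap from where it was at the start of the episode above 0.02 m).
It also fails if it takes over 64 s, if anything falls off the work surface, if the arm or the gripper's body presses on something with over 40 N, if the wrist force passes 120 N, or if a joint passes its speed limit or range.

## Robot

A 6-joint arm with a two-finger parallel gripper is mounted at the origin on a cart in front of the work surface, level with it; the furniture and walls round the work are solid. World frame = base frame: x ahead of the robot, y to its left, z up, the work surface at z = 0. Lengths are in m, angles in rad, forces in N, time in s.
With the tool pointing down it reaches from about 0.325 to 0.85 m from the base axis. Payload 4.4 kg.
Tool frame: the origin (TCP) lies at the very end of the fingers, on their centre line; the grasp point (between the pads) lies 19 mm behind it (arm.hold_point_z is the distance from the TCP to the grasp point, in m); z points along the fingers, x is the direction in which the jaws open and shut, and the axes are right-handed (so a half turn about z gives the same grasp; the last joint's range is limited). The gripper opens to 94 mm and grips with 3 to 60 N. Pads are 16 mm wide; open, the fingers measure 119 mm over their backs; the gripper's body (75 mm by 177 mm) begins 78 mm behind the grasp point.
Start: joints at [1.129, 0.207, 1.542, -0, 1.393, -0.15], TCP at [0.165, 0.551, 0.176] pointing down, gripper open.
Joint ranges: [-2.73, 2.73], [-0.86, 2.22], [0.23, 2.46], [-1.11, 4.25], [0.08, 2.63], [-2.82, 2.82]. Speed limits (rad/s): [2.79, 2.79, 3.14, 3.14, 3.14, 3.14].

## Interface

Orientations are given as [roll, pitch, yaw] about the fixed x, y, z axes, in that order (R = Rz(yaw) Ry(pitch) Rx(roll)).
In Python, from bench import arm, viewer, nets gives the robot as it stands.
- The arm moves only by the tool servo_tool, never from a script. Its argument "motion" is a list that holds one entry, the list of rows, each a list of 4 numbers: the shift along the tool's x, y, z in m, then the turn about the tool's z in rad. In form: [[[tx, ty, tz, turn], ...]]. A call has 1 to 8 rows; each row shifts and turns the commanded pose from where the row before left it, along the tool's axes as they then stand; what a row does not reach is not made up. A row lasts 1/12 s, in which the tool goes at most 41.7 mm and 7.16 degrees, less where a joint would pass 70% of its speed; a pose out of reach is approached as far as the arm can. A call with a gripper value outside its range is refused whole. "fingers" is the finger opening in m, from 0 to 0.094, set as the call begins (left out, the last holds). The fingers move at their own pace and stop on an object; "squeeze" is the grip in N (left out, the last holds). Time passes only in rows, so rows that do not move let the fingers close. It gives the time, the measured TCP pose, the force and the opening at its end, in the units of the state.
- arm.get_obs(): the state, without advancing time (a new reading comes with each control period).
- viewer.get_image(name): name is "scene" or "top"; returns a dict with "color" (400x640x3 uint8, blue, green, red), "fov_y" (degrees; the focal length in pixels is half the picture's height over the tangent of half this angle, whatever the lens; pixels are square), "cx", "cy" (the principal point, pixels), "R" (3x3) and "t" (3): a world point X has camera coordinates R X + t. Camera axes: x right, y down, z forward; pixel columns grow to the right and rows downward; lengths in m; the calibration is good to about 2 mm. A picture is of the moment at which its call begins. There is no depth.
- arm.hand_in(): hands the job in, once; it reports no verdict.
Trained networks look in the newest picture that a camera, given by its name, has taken for a name from the list of things; names that differ only in an ending like _2 or _b are one class to them, and where a whole thing is asked for, a point or a joint stands for the part that bears it (a point fixed in the world has none). Each returns a list of dicts, best first, with "p" (0 to 1); they miss things now and then, are a little off and sometimes report something else, mostly with a low value. They report only what shows in the picture. A call takes as long as a camera call. They do not tell look-alikes from the thing itself.
- nets.recognise(thing, camera): "rect" ([left, top, width, height] in pixels, round what is visible of it).
- nets.outline_of(thing, camera): "region" (400x640 bool, what is visible of it) and "rect" ([left, top, width, height] in pixels, round what is visible of it).
- nets.tip_of(thing, camera): "position" ([column, row] in pixels: a listed point, or the origin of a listed thing).
The state is a dict: "time_s": time; "q": joint angles; "qd": joint speeds; "tau": joint torques, N m; "ee_pos": TCP position; "eef_rot": TCP orientation; "ft_force": force on the tool from outside, world axes, zero at the start; "torque": the same for the moment, N m; "grip_width": finger opening in m.
Only numpy, scipy, OpenCV 4.12 (cv2) and the standard library are available. Lean on these libraries where they do the work, as an engineer would, in place of code of your own. Each camera call takes 0.05 s, during which the arm holds its last target.

## Working session

There is one attempt and no reset: what is moved stays moved. The work goes in short steps, Python scripts to look and compute and a tool call to move; the robot and the scene stay as the last step left them, time stands still between calls to the robot, and variables do not carry over. Pictures are saved under pics/ and viewed, and the job is handed in when it is done.

Besides the shell and the picture viewer there is one more tool, called after "Emit:" by a JSON object that holds its "api" and its "payload", one argument or row to a line. servo_tool: Moves the arm, as the interface text tells. Its arguments: {"type":"object","properties":{"motion":{"type":"array","items":{"type":"array","items":{"type":"array","items":{"type":"number"}}}},"fingers":{"type":"number"},"squeeze":{"type":"number"}},"required":["motion"]}

```bash
mkdir -p pics; ls; python3 - <<'E'
from bench import arm, viewer, nets
import cv2
print(arm.get_obs())
for n in ("scene","top"):
    im=viewer.get_image(n); cv2.imwrite(f"pics/{n}0.png",im["color"]); print(n,im["fov_y"],im["cx"],im["cy"],im["R"],im["t"])
    for t in ["tip_box","lid_edge","bay_mouth","parked","station","catch"]:
        try:
            print(t,[(r["p"],r["position"]) for r in nets.tip_of(t,n)][:3])
        except Exception as e: print(t,e)
E
```

```text
pics
{'time_s': 0.0, 'q': array([ 1.12852299e+00,  2.07410794e-01,  1.54295563e+00, -1.64152962e-05,
        1.39350907e+00, -1.50505323e-01]), 'qd': array([ 1.31699988e-03, -1.33588810e-05, -1.34563469e-03,  1.11270511e-03,
       -1.81018323e-03, -2.66972043e-04]), 'tau': array([ 2.75110924e-04, -3.70879340e+01, -2.81414580e+01,  6.98297122e-02,
        3.62427451e-02, -1.68539882e-04]), 'ee_pos': array([0.16503316, 0.54988432, 0.17459534]), 'eef_rot': array([-3.14126634e+00,  2.25945517e-03,  1.27903159e+00]), 'ft_force': array([ 0.2350844 , -0.12035422,  0.43926613]), 'torque': array([-0.00409355,  0.03981895, -0.01283328]), 'grip_width': 0.09449928367498862}
scene 57.81244466662704 323.0304880906324 202.2270211091744 [[ 0.69303161 -0.72082057  0.01117538]
 [-0.46169229 -0.45569217 -0.76104197]
 [ 0.55366724  0.52226655 -0.64860638]] [-0.4131502   0.32799534  0.7693362 ]
tip_box [(0.85, [303.0, 243.2]), (0.56, [247.8, 204.9])]
lid_edge [(0.91, [322.9, 197.8]), (0.9, [263.6, 189.6])]
bay_mouth []
parked [(0.78, [373.2, 242.6]), (0.72, [340.6, 215.4])]
station [(0.82, [340.4, 213.0])]
catch it knows: bay_mouth, beaker, bottle_stain, lens_cap, lid_edge, parked, petri, station, timer, tip_box
top 54.12970006467973 319.8206486334792 201.62258114971613 [[ 0.00447844 -0.99998773  0.00211674]
 [-0.98898248 -0.00474234 -0.14795663]
 [ 0.14796486 -0.0014308  -0.98899158]] [-0.00941366  0.60136629  1.23222707]
tip_box [(0.84, [253.2, 234.1]), (0.66, [328.6, 238.3])]
lid_edge [(0.93, [262.7, 227.7]), (0.7, [328.2, 209.0])]
bay_mouth []
parked [(0.6, [364.6, 191.4])]
station [(0.86, [328.0, 186.7])]
catch it knows: bay_mouth, beaker, bottle_stain, lens_cap, lid_edge, parked, petri, station, timer, tip_box
```

View pics/scene0.png

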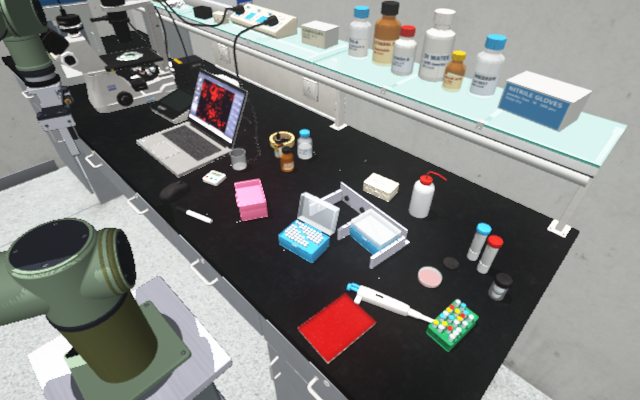

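View pics/top0.png

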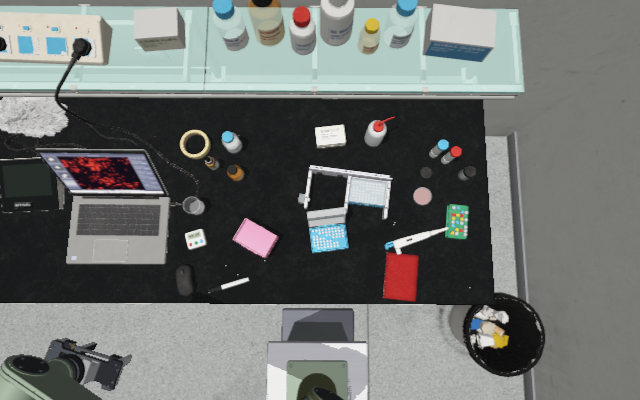

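```bash
python3 - <<'E'
import cv2
a=cv2.imread("pics/top0.png")[140:280,220:420]; cv2.imwrite("pics/top0c.png",cv2.resize(a,None,fx=4,fy=4,interpolation=cv2.INTER_CUBIC))
a=cv2.imread("pics/scene0.png")[150:290,220:420]; cv2.imwrite("pics/scene0c.png",cv2.resize(a,None,fx=4,fy=4,interpolation=cv2.INTER_CUBIC))
E
```

```text
(no output)
```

View pics/top0c.png

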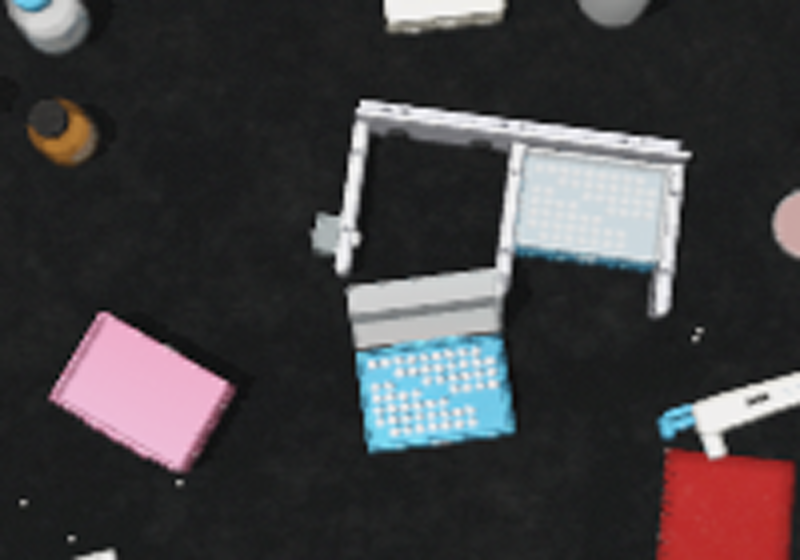

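View pics/scene0c.png

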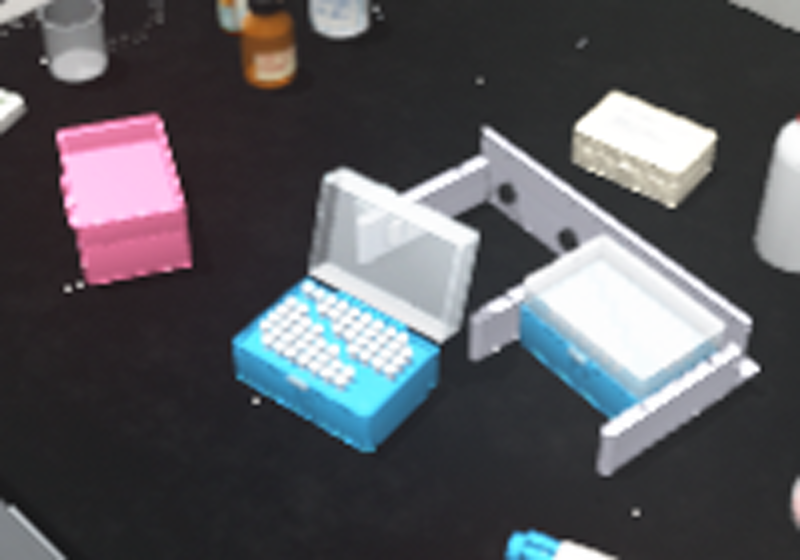

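The candidates are the blue open box at top (328,238), the pink shut look-alike at (255,238) and the parked shut box in the right bay at (365,191). The target is the blue open one. Next I fit box and station poses with models in both cameras.

```bash
cat > h.py <<'E'
import numpy as np, cv2
from scipy.optimize import minimize
class Cam:
    def __init__(s,im):
        s.R=np.array(im["R"]);s.t=np.array(im["t"]);s.f=200/np.tan(np.radians(im["fov_y"]/2));s.c=np.array([im["cx"],im["cy"]]);s.im=im["color"]
    def p(s,X):
        Y=np.atleast_2d(X)@s.R.T+s.t; return Y[:,:2]/Y[:,2:]*s.f+s.c
    def ray(s,uv,z):
        d=s.R.T@np.array([(uv[0]-s.c[0])/s.f,(uv[1]-s.c[1])/s.f,1]);o=-s.R.T@s.t
        return o+d*(z-o[2])/d[2]
def T(pose,P):
    x,y,a=pose;P=np.atleast_2d(P).astype(float);c,s=np.cos(a),np.sin(a)
    return np.c_[x+c*P[:,0]-s*P[:,1],y+s*P[:,0]+c*P[:,1],P[:,2]]
BASE=np.array([[x,y,z] for x in(-.041,.039) for y in(-.059,.059) for z in(0,.037)])
SHUT=np.array([[x,y,z] for x in(-.041,.043) for y in(-.059,.059) for z in(0,.060)])
def bluemask(im,sc=4):
    b=cv2.resize(im,None,fx=sc,fy=sc,interpolation=cv2.INTER_CUBIC)
    h=cv2.cvtColor(b,cv2.COLOR_BGR2HSV)
    return ((h[...,0]>92)&(h[...,0]<112)&(h[...,1]>110)&(h[...,2]>60)).astype(np.uint8)
def hullof(mask,roi,sc=4):
    m=np.zeros_like(mask);l,t,r,b=[int(v*sc) for v in roi];m[t:b,l:r]=mask[t:b,l:r]
    n,lab,st,_=cv2.connectedComponentsWithStats(m)
    k=1+np.argmax(st[1:,4]);pts=np.argwhere(lab==k)[:,::-1].astype(np.float32)
    # pixel centres -> original pixel coords
    return cv2.convexHull(((pts+.5)/sc-.5).astype(np.float32))[:,0]
def hulldist(A,B):
    # mean dist between dense contours (signed not needed)
    def dense(H):
        H=np.vstack([H,H[:1]]);o=[]
        for a,b in zip(H[:-1],H[1:]):
            n=max(1,int(np.hypot(*(b-a))*2));o.append(a+(b-a)*np.arange(n)[:,None]/n)
        return np.vstack(o)
    a=A.astype(np.float32).reshape(-1,1,2);b=B.astype(np.float32).reshape(-1,1,2)
    d1=[cv2.pointPolygonTest(b,(float(p[0]),float(p[1])),True) for p in dense(A)]
    d2=[cv2.pointPolygonTest(a,(float(p[0]),float(p[1])),True) for p in dense(B)]
    return np.mean(np.square(d1))+np.mean(np.square(d2))
def fit_hull(cams,hulls,x0,M=BASE):
    def f(v):
        return sum(hulldist(cv2.convexHull(c.p(T(v*np.array([.01,.01,.1]),M)).astype(np.float32))[:,0],h) for c,h in zip(cams,hulls))
    r=minimize(f,np.array(x0)/np.array([.01,.01,.1]),method="Nelder-Mead",options=dict(xatol=1e-3,fatol=1e-5,maxiter=600,initial_simplex=np.array(x0)/np.array([.01,.01,.1])+np.array([[0,0,0],[1,0,0],[0,1,0],[0,0,1.]])))
    return r.x*np.array([.01,.01,.1]),r.fun
def lines(c,pose,segs,im,sc,off,col):
    for a,b in segs:
        u=c.p(T(pose,[a,b]));u=(u-off+.5)*sc-.5
        cv2.line(im,tuple(int(v) for v in np.round(u[0]*8)),tuple(int(v) for v in np.round(u[1]*8)),col,1,cv2.LINE_AA,3)
def boxsegs(M):
    return [(M[i],M[j]) for i in range(8) for j in range(i) if np.sum(np.abs(M[i]-M[j])>1e-6)==1]
def q(x0,x1,y0,y1,z):return [((x0,y0,z),(x1,y0,z)),((x1,y0,z),(x1,y1,z)),((x1,y1,z),(x0,y1,z)),((x0,y1,z),(x0,y0,z))]
STN=q(.046,.052,-.2022,.0707,.066)+sum([q(-.08,.046,a,a+.01,.04) for a in(.06075,-.07075,-.20225)],[])+sum([q(-.08,.046,a,a+.01,0) for a in(.06075,-.07075,-.20225)],[])
E
python3 - <<'E'
from h import *
from bench import viewer
import pickle
C={n:Cam(viewer.get_image(n)) for n in("scene","top")}
pickle.dump(C,open("c0.pkl","wb"))
for c in C.values(): print("cam",-c.R.T@c.t)
c=C["top"]
g=c.ray((328.6,238.3),0);print(g)
H={"top":hullof(bluemask(c.im),(300,215,355,260)),"scene":hullof(bluemask(C["scene"].im),(270,210,334,270))}
for k in(("top",),("scene",),("top","scene")):
    print(k,fit_hull([C[n] for n in k],[H[n] for n in k],[g[0],g[1],.1]))
# station pick
def u(x,y):return (220+(x+.5)/4-.5,140+(y+.5)/4-.5)
for nm,p,z in [("back L",(362,101),.066),("back R",(690,152),.066),("Lcheek front",(343,275),0),("Mcheek front in",(498,270),.04),("R front",(662,316),0)]:
    print(nm,c.ray(u(*p),z))
E
```

```text
cam [ 0.01180282 -0.55014082  0.7532317 ]
cam [ 0.41245659 -0.00479858  1.30765826]
[ 0.48469236 -0.03649095  0.        ]
('top',) (array([ 0.48531046, -0.03470771,  0.13134981]), np.float64(0.7740219591059454))
('scene',) (array([ 0.4848042 , -0.03235771,  0.13826416]), np.float64(0.7399551816960063))
('top', 'scene') (array([ 0.48496522, -0.03349567,  0.13545745]), np.float64(1.7470368626160409))
back L [0.71893974 0.02548568 0.066     ]
back R [ 0.67792473 -0.24039347  0.066     ]
Lcheek front [0.58486271 0.0418732  0.        ]
Mcheek front in [ 0.58431137 -0.08614404  0.04      ]
R front [ 0.55143183 -0.2261945   0.        ]
```

```bash
cat > st.py <<'E'
from h import *
import pickle,sys
C=pickle.load(open("c0.pkl","rb"))
def ov(st,bx,tag,M=BASE):
    for n,(l,t,r,b) in {"top":(290,150,410,260),"scene":(270,170,420,280)}.items():
        c=C[n];im=cv2.resize(c.im[t:b,l:r],None,fx=5.3,fy=5.3,interpolation=cv2.INTER_CUBIC)
        lines(c,st,STN,im,5.3,np.array([l,t]),(0,0,255))
        if bx is not None: lines(c,bx,boxsegs(M),im,5.3,np.array([l,t]),(0,255,0))
        cv2.imwrite(f"pics/{n}_{tag}.png",im)
# edges chamfer: sum of gradient magnitude along lines
def score(v,ks):
    s=0
    for n in ks:
        g=G[n]
        for a,b in SEG[n]:
            P=np.linspace(0,1,40)[:,None]*(np.array(b)-a)+a
            u=C[n].p(T(v,P)).astype(np.float32)
            s-=cv2.remap(g,u[:,:1].copy(),u[:,1:].copy(),cv2.INTER_LINEAR).mean()
    return s
G={}
for n in C:
    gr=cv2.cvtColor(C[n].im,cv2.COLOR_BGR2GRAY).astype(np.float32)
    gr=np.minimum(gr,150)
    G[n]=cv2.GaussianBlur(np.hypot(cv2.Sobel(gr,5,1,0),cv2.Sobel(gr,5,0,1)),(0,0),.8)
L=.06075
def ck(a,z):return [((-.075,a,z),(.04,a,z))]
SEG={"top":[((.046,-.19,.066),(.046,.06,.066))]*0+ck(L+.01,.04)+ck(-L,.04)+ck(L,.04)+ck(-L*1-.01,.04)+ck(-.20225,.04)+ck(-.19225,.04),
"scene":ck(L+.01,.04)*0+ck(-.20225,.0)+ck(-.20225,.04)+ck(-.19225,.04)}
F=[((-.08,y+.002,.02),(-.08,y+.008,.02)) for y in(L,-L-.01,-.20225)]
if __name__=="__main__":
    SEG["top"]+=[((.046,-.0,.066),(.046,.06,.066)),((.046,-.19,.0660),(.046,-.1,.066))]
    SEG["scene"]+=[((.046,-.19,.066),(.046,.06,.066))]
    for ks in(("top",),("scene",),("top","scene")):
        best=min((minimize(lambda v:score(v*[.01,.01,.1],ks),np.array([x0,y0,-.15])/[.01,.01,.1],method="Nelder-Mead") for x0 in(.65,.657,.664) for y0 in(-.045,-.0365,-.03)),key=lambda r:r.fun)
        v=best.x*[.01,.01,.1];print(ks,v,best.fun)
    ov(v,[ 0.48496522, -0.03349567,  0.13545745],"ov1")
E
python3 st.py
```

```text
('top',) [ 0.66656053 -0.03488184 -0.12767295] -1896.958251953125
('scene',) [ 0.65944681 -0.03203367 -0.13235033] -600.1016845703125
('top', 'scene') [ 0.66604803 -0.03431476 -0.12990271] -2266.425537109375
```

View pics/top_ov1.png

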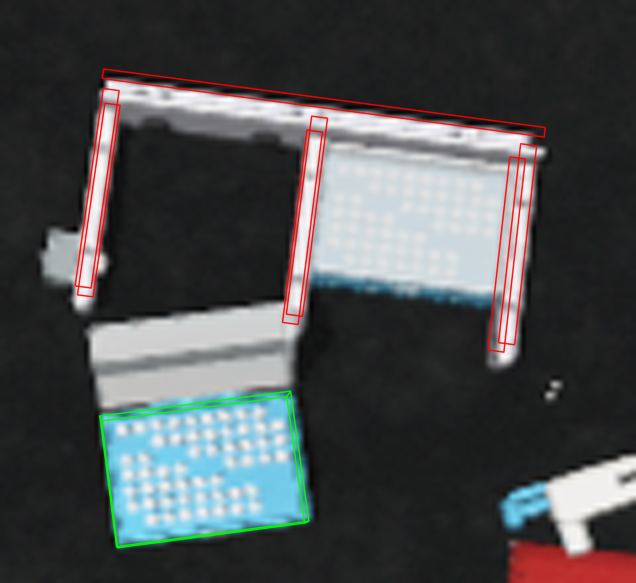

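View pics/scene_ov1.png

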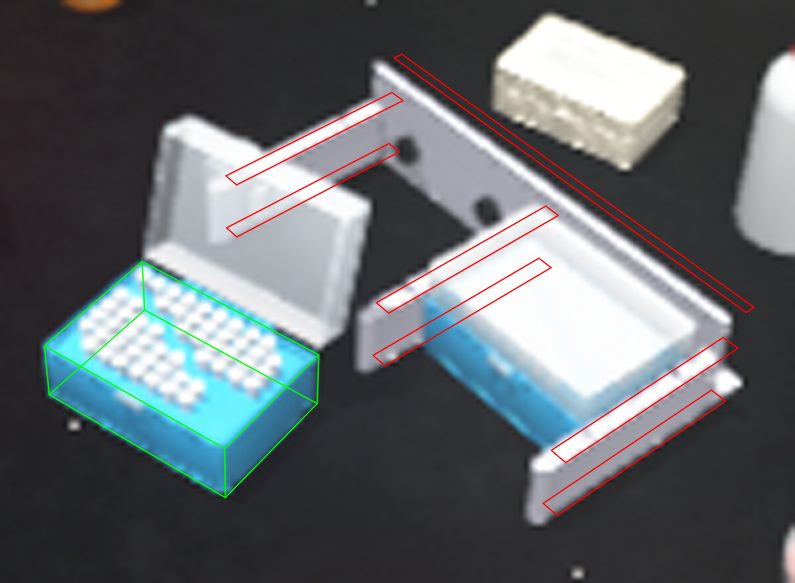

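```bash
cat > st2.py <<'E'
from st import *
from scipy.optimize import least_squares
# picks in overlay px -> (cam, pix, model line(a,b))
L=.06075
def Lx(y,z):return ((-.08,y,z),(.046,y,z))
def Ly(x,z):return ((x,-.2,z),(x,.06,z))
P=[("top",[(88,200+0),(95,150)][:0],None)]
picks=[
("top",[(87,230),(100,150)],Lx(L+.01,.04)),
("top",[(99,240),(117,120)],Lx(L,.04)),
("top",[(287,295),(303,190)],Lx(-L,.04)),
("top",[(536,165),(517,340)],Lx(-.20225,.04)),
("scene",[(400,347),(365,370)][:0],None),
("scene",[(362,310),(440,264)],Lx(-L,.04)),
("scene",[(540,522),(735,388)],Lx(-.20225,.0)),
("scene",[(558,470),(735,350)],Lx(-.20225,.04)),
]
LID=q(-.041,.043,-.1905,-.0725,.06)
def runs(extra,x0=(.657,-.035,-.14)):
    def f(v):
        r=[]
        for n,pp,seg in picks+extra:
            if not pp: continue
            u=C[n].p(T(v[:3],seg));d=u[1]-u[0];nn=np.array([-d[1],d[0]])/np.hypot(*d)
            off=np.array({"top":(290,150),"scene":(270,170)}[n])
            for p in pp: r.append((off+(np.array(p)+.5)/5.3-.5-u[0])@nn)
        return np.array(r)
    s=least_squares(f,x0);return s.x,np.round(s.fun,2)
E
python3 - <<'E'
from st2 import *
ex=[("top",[(315,283),(495,306)],Ly(-.041,0)),("scene",[(375,72),(728,327)],Ly(.046,.066)),("top",[(115,102),(290,125)],Ly(.046,.066))]
v,r=runs(ex);print(v,r)
STN+=boxsegs(SHUT+[0,-.1315,0]) 
STN+=q(.039,.046,.03,.04,.026)+q(.039,.046,-.04,-.03,.026)
ov(v,[ 0.48496522, -0.03349567,  0.13545745],"ov2")
E
```

```text
[ 0.65214768 -0.03295229 -0.12456036] [ 0.66  1.04  0.12  0.43 -0.46  0.14  0.32  0.21 -0.25 -0.42 -0.99 -0.92
  0.19  0.05  0.62  0.65 -0.88 -0.7   0.12 -0.01]
```

View pics/top_ov2.png

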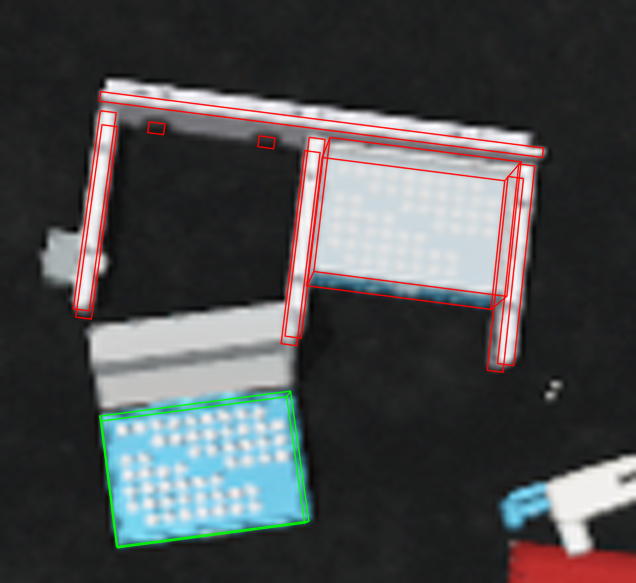

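View pics/scene_ov2.png

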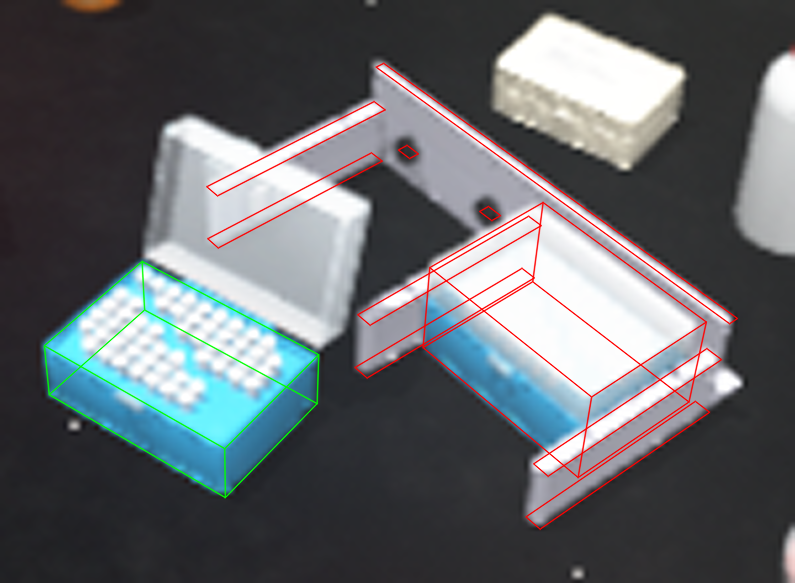

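```bash
cat > zoom.py <<'E'
from st2 import *
def zoom(n,roi,st,bx,fn,sc=10,M=BASE,draw=True):
    l,t,r,b=roi;c=C[n];im=cv2.resize(c.im[t:b,l:r],None,fx=sc,fy=sc,interpolation=cv2.INTER_CUBIC)
    im2=im.copy()
    lines(c,st,STN,im,sc,np.array([l,t]),(0,0,255))
    if bx is not None: lines(c,bx,boxsegs(M),im,sc,np.array([l,t]),(0,200,0))
    cv2.imwrite(fn,im)
E
python3 - <<'E'
from zoom import *
st=[0.65215,-.03295,-.1246]
zoom("top",(300,160,360,215),st,None,"pics/z1.png",13)
zoom("top",(345,165,400,222),st,None,"pics/z2.png",10)
E
```

```text
(no output)
```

View pics/z1.png

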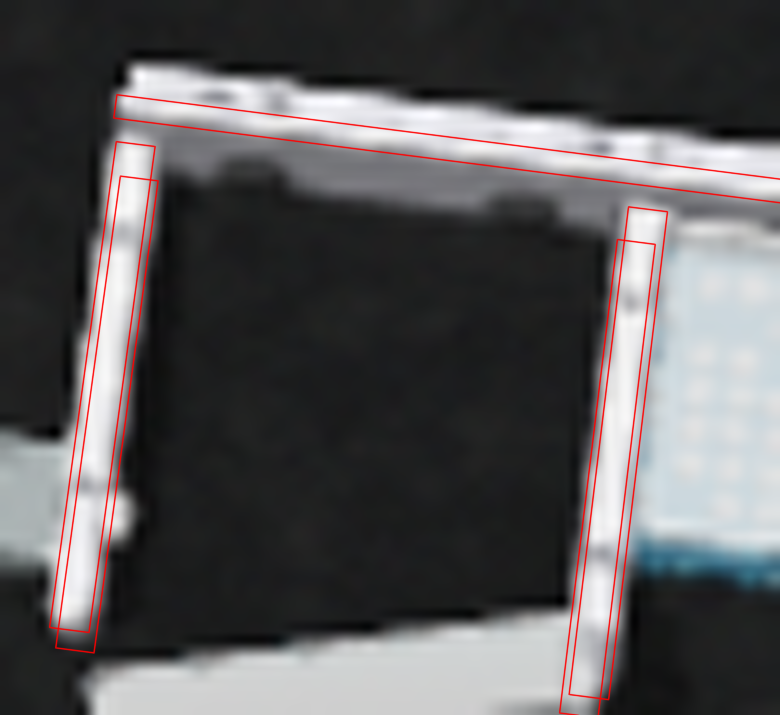

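View pics/z2.png

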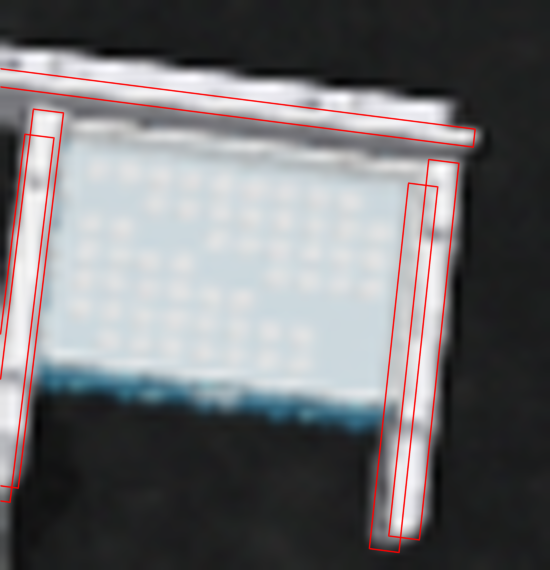

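The target box is at about (0.485,-0.035), yaw +0.13, and the station is at about (0.652,-0.033), yaw -0.125. The model outlines lie on the image edges in both views. First I move behind the lid with the fingers closed.

Emit:
{"api": "servo_tool", "payload": {
  "motion": [
    [[-0.005,0,-0.006,-0.106],[-0.01,0.005,-0.006,-0.106],[-0.01,0.005,-0.006,-0.106],[-0.02,0.01,-0.006,-0.105],[-0.031,0.0168,0,0],[-0.031,0.0168,0,0],[-0.031,0.0168,0,0],[-0.031,0.0168,0,0]]
  ],
  "fingers": 0.0
}}

```text
time_s: 1.37
ee_pos: [0.2652, 0.3897, 0.2]
eef_rot: [3.141, -0.0, 1.703]
ft_force: [-0.4, 0.7, -0.0]
grip_width: 0.044
```

```bash
cat > pl.py <<'E'
import numpy as np,sys
from bench import arm
def d(tx,ty,tz,yaw=None):
    o=arm.get_obs();p=o["ee_pos"];th=o["eef_rot"][2]
    D=np.array([tx,ty,tz])-p
    print("t",round(o["time_s"],2),"pos",np.round(p,4),"rpy",np.round(o["eef_rot"],3),"F",np.round(o["ft_force"],1),"w",round(o["grip_width"],4))
    print("tool d:",np.round([D[0]*np.cos(th)+D[1]*np.sin(th),D[0]*np.sin(th)-D[1]*np.cos(th),-D[2]],4),"turn",None if yaw is None else round(th-yaw,4))
if __name__=="__main__": d(*map(float,sys.argv[1:]))
E
python3 pl.py .579 -.022 .20 1.702
```

```text
t 1.37 pos [0.2652 0.3897 0.2   ] rpy [ 3.141 -0.     1.703] F [-0.4  0.7 -0. ] w 0.044
tool d: [-0.4495  0.2568 -0.    ] turn 0.0009
```

Emit:
{"api": "servo_tool", "payload": {
  "motion": [
    [[-0.028,0.016,0,0],[-0.028,0.016,0,0],[-0.028,0.016,0,0],[-0.028,0.016,0,0],[-0.028,0.016,0,0],[-0.028,0.016,0,0],[-0.028,0.016,0,0],[-0.028,0.016,0,0]]
  ]
}}

```text
time_s: 2.03
ee_pos: [0.4217, 0.1842, 0.2001]
eef_rot: [3.141, -0.0, 1.702]
ft_force: [0.2, 0.6, 0.2]
grip_width: 0.0007
```

Emit:
{"api": "servo_tool", "payload": {
  "motion": [
    [[-0.028,0.016,0,0],[-0.028,0.016,0,0],[-0.028,0.016,0,0],[-0.028,0.016,0,0],[-0.028,0.016,0,0],[-0.028,0.016,0,0],[-0.028,0.016,0,0],[-0.028,0.016,0,0]]
  ]
}}

```text
time_s: 2.7
ee_pos: [0.5778, -0.0212, 0.1998]
eef_rot: [3.141, -0.0, 1.702]
ft_force: [-0.6, -0.4, 0.1]
grip_width: 0.0005
```

```bash
python3 pl.py .579 -.022 .09 1.702
python3 - <<'E'
from h import *
from bench import viewer
im=viewer.get_image("scene")["color"];cv2.imwrite("pics/s1.png",cv2.resize(im[100:300,200:440],None,fx=3,fy=3))
E
```

```text
t 2.7 pos [ 0.5778 -0.0212  0.1998] rpy [ 3.141 -0.     1.702] F [-0.6 -0.4  0.1] w 0.0005
tool d: [-0.0009  0.0011  0.1098] turn -0.0003
```

View pics/s1.png

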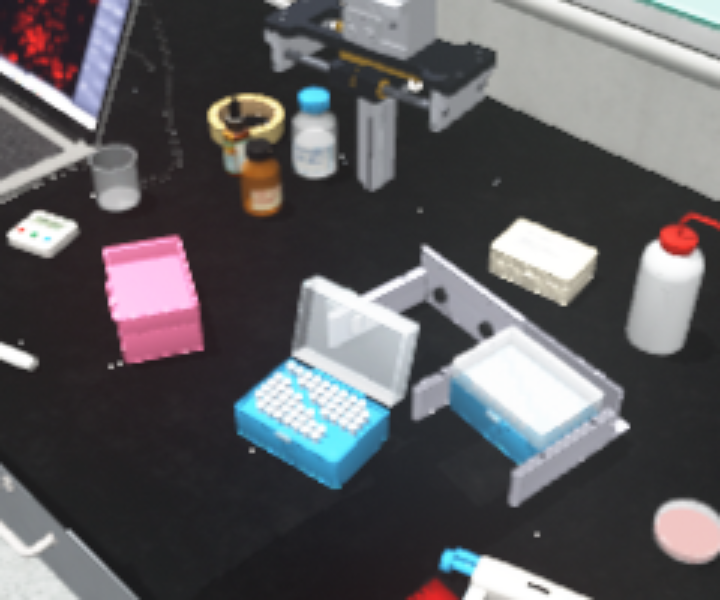

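Emit:
{"api": "servo_tool", "payload": {
  "motion": [
    [[0,0,0.027,0],[0,0,0.027,0],[0,0,0.027,0],[0,0,0.025,0],[0,-0.008,0,0],[0,-0.008,0,0],[0,-0.004,0,0],[0,-0.003,0,0]]
  ]
}}

```text
time_s: 3.42
ee_pos: [0.5551, -0.0231, 0.0961]
eef_rot: [3.138, 0.001, 1.702]
ft_force: [-0.8, 0.2, -0.1]
grip_width: 0.0005
```

Emit:
{"api": "servo_tool", "payload": {
  "motion": [
    [[0,-0.003,0,0],[0,-0.003,0,0],[0,-0.003,0,0],[0,-0.003,0,0],[0,-0.003,0,0],[0,-0.003,0,0],[0,-0.003,0,0],[0,-0.003,0,0]]
  ]
}}

```text
time_s: 4.08
ee_pos: [0.5301, -0.0259, 0.0936]
eef_rot: [-3.141, -0.0, 1.702]
ft_force: [-0.2, 0.1, -0.3]
grip_width: 0.0004
```

Emit:
{"api": "servo_tool", "payload": {
  "motion": [
    [[0,-0.003,0,0],[0,-0.003,0,0],[0,-0.003,0,0],[0,-0.003,0,0],[0,-0.003,0,0],[0,-0.003,0,0],[0,-0.003,0,0],[0,-0.003,0,0]]
  ]
}}

```text
time_s: 4.75
ee_pos: [0.5063, -0.0291, 0.0938]
eef_rot: [3.142, 0.0, 1.702]
ft_force: [0.5, -0.6, -0.3]
grip_width: 0.0005
```

```bash
python3 pl.py .497 -.022 .092 1.702
python3 - <<'E'
from h import *
from bench import viewer
im=viewer.get_image("scene")["color"];cv2.imwrite("pics/s2.png",cv2.resize(im[130:290,220:420],None,fx=3.5,fy=3.5))
E
```

```text
t 4.75 pos [ 0.5063 -0.0291  0.0938] rpy [3.142 0.    1.702] F [ 0.5 -0.6 -0.3] w 0.0005
tool d: [ 0.0082 -0.0083  0.0018] turn -0.0
```

View pics/s2.png

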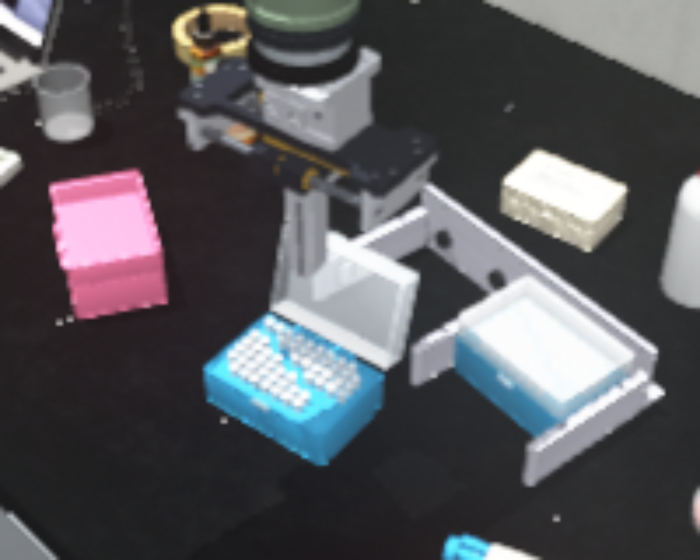

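```bash
cat > fit.py <<'E'
from h import *
from bench import viewer
ST=np.array([.6535,-.0335,-.1255])
def tost(b,st=ST):
    c,s=np.cos(st[2]),np.sin(st[2]);d=np.array(b[:2])-st[:2]
    return np.round([(c*d[0]+s*d[1])*1e3,(-s*d[0]+c*d[1])*1e3,b[2]-st[2]],3)
def fit(g,tag,names=("top","scene"),M=BASE,pad=8,dropcams=None):
    C={n:Cam(viewer.get_image(n)) for n in names}
    out={}
    for n,c in C.items():
        h=c.p(T(g,M));l,t=h.min(0)-pad;r,b=h.max(0)+pad
        H=hullof(bluemask(c.im),(l,t,r,b));v,f=fit_hull([c],[H],g,M);out[n]=v
        print(n,np.round(v,4),round(f,2),"station frame mm:",tost(v))
        l,t=int(l)-8,int(t)-14;w,hh=int(r)-l+22,int(b)-t+8
        sc=8;im=cv2.resize(c.im[t:t+hh,l:l+w],None,fx=sc,fy=sc,interpolation=cv2.INTER_CUBIC)
        lines(c,v,boxsegs(M),im,sc,np.array([l,t]),(0,200,0));lines(c,ST,STN,im,sc,np.array([l,t]),(0,0,255))
        cv2.imwrite(f"pics/{n}_{tag}.png",im[:600,:800])
    return C,out
E
python3 -c "
from fit import *
fit([.482,-.0345,.131],'f2')"
```

```text
top [ 0.4652 -0.0275  0.0843] 41.84 station frame mm: [-187.535  -17.593    0.21 ]
scene [ 0.4846 -0.0325  0.1357] 0.69 station frame mm: [-167.683  -20.1      0.261]
```

View pics/scene_f2.png

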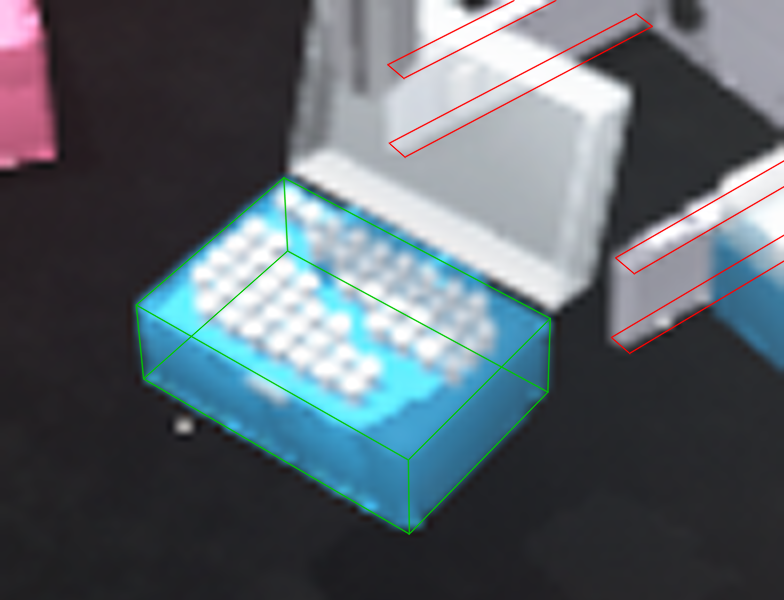

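```bash
python3 - <<'E'
from h import *
from bench import viewer,nets
d=viewer.get_image("top");im=d["color"];cv2.imwrite("pics/t3.png",cv2.resize(im[140:280,240:420],None,fx=4,fy=4))
print(nets.tip_of("lid_edge","top")[:2])
d=viewer.get_image("scene");c=Cam(d);cv2.imwrite("pics/s3.png",cv2.resize(c.im[140:280,240:380],None,fx=4,fy=4))
print(nets.tip_of("lid_edge","scene")[:2])
b=[.485,-.0335,.133]
for a in (0.75,1,1.2,1.4,1.6,1.8):
    P=[.041-.084*np.cos(a)+.023*np.sin(a),0,.037+.084*np.sin(a)+.023*np.cos(a)]
    print(a,np.round(P,3),c.p(T(b,P)).round(1))
print(c.p([.5063,-.0291,.0938]))
E
```

```text
[{'position': [263.6, 228.4], 'p': 0.67}]
[{'position': [263.5, 189.0], 'p': 0.6}, {'position': [322.9, 199.3], 'p': 0.55}]
0.75 [-0.005  0.     0.111] [[302.2 216.5]]
1 [0.015 0.    0.12 ] [[306.8 209.9]]
1.2 [0.032 0.    0.124] [[310.7 205.5]]
1.4 [0.049 0.    0.124] [[314.7 202.1]]
1.6 [0.066 0.    0.12 ] [[318.5 199.8]]
1.8 [0.082 0.    0.114] [[322.  198.7]]
[[308.05885189 215.66268852]]
```

View pics/t3.png

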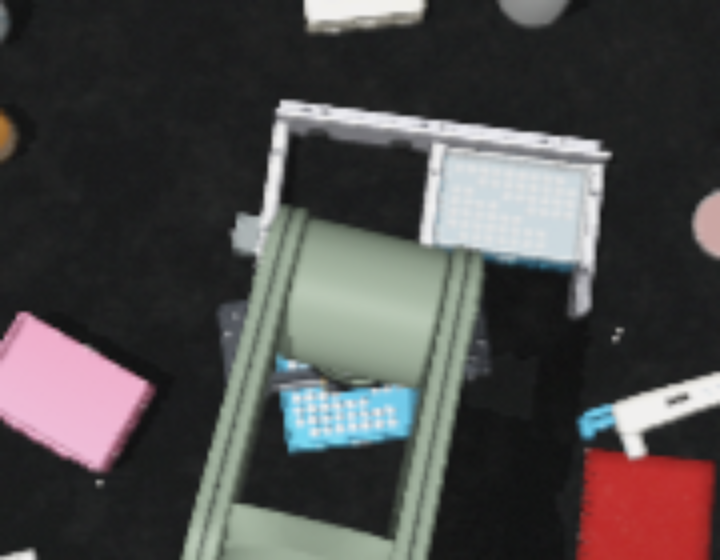

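View pics/s3.png

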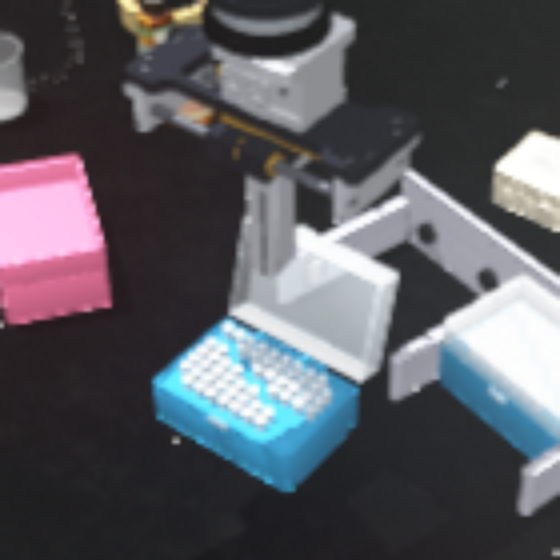

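```bash
python3 - <<'E'
from h import *
from bench import viewer,nets,arm
d=viewer.get_image("scene");c=Cam(d);cv2.imwrite("pics/s4.png",cv2.resize(c.im[175:245,280:360],None,fx=8,fy=8,interpolation=cv2.INTER_CUBIC))
print(arm.get_obs()["ee_pos"])
E
```

```text
[ 0.50679414 -0.02902776  0.09378192]
```

View pics/s4.png

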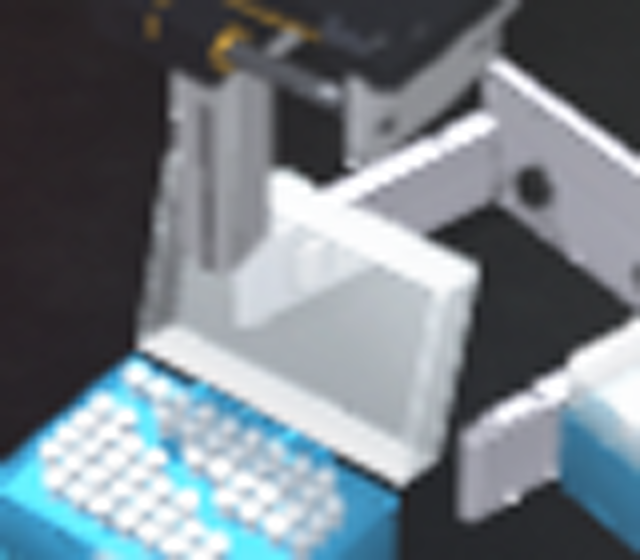

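```bash
python3 - <<'E'
from h import *
import pickle
C=pickle.load(open("c0.pkl","rb"));c=C["scene"]
for z in(.18,.1998,.21,.22,.23): print(z,c.p([.5778,-.0212,z]))
for z in(.0938,.11,.12,.13): print(z,c.p([.5068,-.029,z]))
E
```

```text
0.18 [[324.75460969 177.3255391 ]]
0.1998 [[324.86244251 171.23460298]]
0.21 [[324.91914026 168.03203139]]
0.22 [[324.97550479 164.84828122]]
0.23 [[325.03265637 161.62007434]]
0.0938 [[308.16597059 215.55535181]]
0.11 [[308.07191878 211.06566662]]
0.12 [[308.01283115 208.2450417 ]]
0.13 [[307.95293708 205.38592058]]
```

Emit:
{"api": "servo_tool", "payload": {
  "motion": [
    [[0,0,-0.025,0],[0,0,-0.025,0],[0,0,-0.025,0],[0,0,0,0],[0,0.022,0,0],[0,0.022,0,0],[0,0.022,0,0],[0,0.022,0,0]]
  ]
}}

```text
time_s: 5.82
ee_pos: [0.5944, -0.0173, 0.1677]
eef_rot: [-3.141, -0.0, 1.702]
ft_force: [0.2, 0.0, -0.4]
grip_width: 0.0004
```

Emit:
{"api": "servo_tool", "payload": {
  "motion": [
    [[0,0,0,0],[0,0,0,0]]
  ],
  "fingers": 0.05
}}

```text
time_s: 5.98
ee_pos: [0.5935, -0.0173, 0.1672]
eef_rot: [-3.139, -0.001, 1.703]
ft_force: [0.0, 0.2, 0.5]
grip_width: 0.0106
```

```bash
python3 - <<'E'
from h import *
from bench import viewer,nets,arm
d=viewer.get_image("scene");c=Cam(d);cv2.imwrite("pics/s5.png",cv2.resize(c.im[130:230,260:400],None,fx=5,fy=5,interpolation=cv2.INTER_CUBIC))
o=arm.get_obs();p=o["ee_pos"];th=o["eef_rot"][2];w=o["grip_width"];print(p,th,w,o["ft_force"])
ax=np.array([np.cos(th),np.sin(th),0])
for s in(-1,1):
  for dz in(0,.025): print(s,dz,((c.p(p+s*(w/2+.006)*ax+[0,0,dz])-[260,130])*5).round())
E
```

```text
[ 0.59279176 -0.01739269  0.16741785] 1.7023110865048627 0.01442226068165907 [-1.0202286   1.50617784 -0.05826872]
-1 0 [[357. 250.]]
-1 0.025 [[359. 212.]]
1 0 [[318. 232.]]
1 0.025 [[318. 194.]]
```

View pics/s5.png

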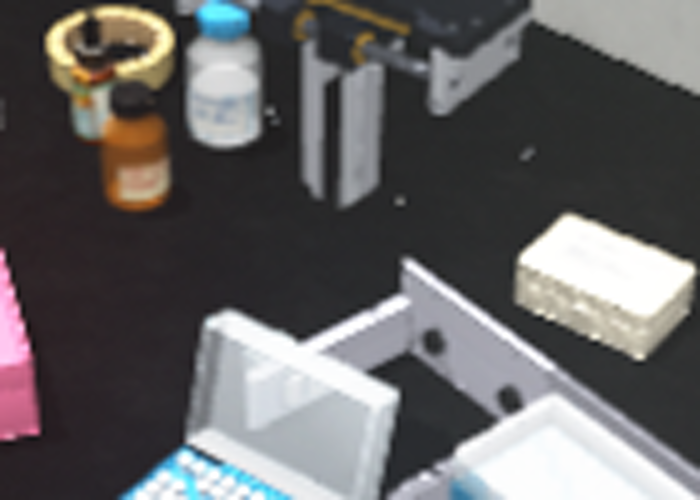

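Emit:
{"api": "servo_tool", "payload": {
  "motion": [
    [[0,0,0.0255,0],[0,0,0.0255,0],[0,0,0.0255,0],[0,0,0.0255,0],[0,0,0,0],[0,-0.007,0,0],[0,-0.006,0,0],[0,-0.003,0,0]]
  ]
}}

```text
time_s: 6.7
ee_pos: [0.5783, -0.02, 0.0689]
eef_rot: [3.139, 0.001, 1.702]
ft_force: [1.2, 0.3, 1.7]
grip_width: 0.0501
```

Emit:
{"api": "servo_tool", "payload": {
  "motion": [
    [[0,-0.003,0,0],[0,-0.003,0,0],[0,-0.003,0,0],[0,-0.003,0,0],[0,-0.003,0,0],[0,-0.003,0,0],[0,-0.003,0,0],[0,-0.003,0,0]]
  ]
}}

```text
time_s: 7.37
ee_pos: [0.5539, -0.0228, 0.0666]
eef_rot: [-3.141, -0.0, 1.702]
ft_force: [0.4, -0.7, 0.4]
grip_width: 0.05
```

```bash
python3 pl.py .497 -.022 .092 1.702; python3 - <<'E'
from h import *
from bench import viewer,nets,arm
d=viewer.get_image("scene");c=Cam(d);cv2.imwrite("pics/s6.png",cv2.resize(c.im[160:270,260:400],None,fx=5,fy=5,interpolation=cv2.INTER_CUBIC))
E
```

```text
t 7.37 pos [ 0.5539 -0.0228  0.0666] rpy [-3.141 -0.     1.702] F [ 0.4 -0.7  0.4] w 0.05
tool d: [ 0.0082 -0.0563 -0.0254] turn 0.0
```

View pics/s6.png

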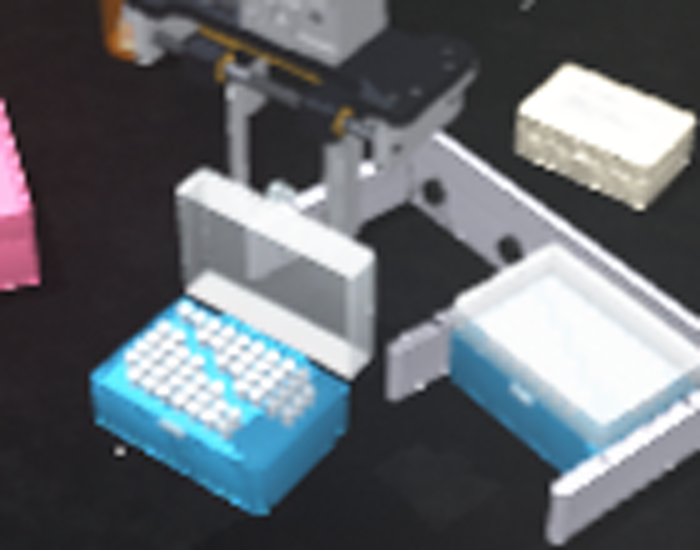

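Emit:
{"api": "servo_tool", "payload": {
  "motion": [
    [[0,-0.003,0,0],[0,-0.003,0,0],[0,-0.003,0,0],[0,-0.003,0,0],[0,-0.003,0,0],[0,-0.003,0,0],[0,-0.003,0,0],[0,-0.003,0,0]]
  ]
}}

```text
time_s: 8.08
ee_pos: [0.53, -0.0259, 0.0667]
eef_rot: [-3.141, -0.0, 1.702]
ft_force: [0.5, 0.5, 0.5]
grip_width: 0.0496
```

Emit:
{"api": "servo_tool", "payload": {
  "motion": [
    [[0,-0.003,0,0],[0,-0.003,0,0],[0,-0.003,0,0],[0,-0.003,0,0],[0,-0.003,0,0],[0,-0.003,0,0],[0,-0.003,0,0],[0,0,0,0]]
  ]
}}

```text
time_s: 8.75
ee_pos: [0.5089, -0.0286, 0.0666]
eef_rot: [-3.141, -0.0, 1.702]
ft_force: [0.8, -0.4, -0.3]
grip_width: 0.05
```

```bash
python3 pl.py .497 -.022 .092 1.702; python3 - <<'E'
from h import *
from bench import viewer,nets,arm
d=viewer.get_image("scene");c=Cam(d);cv2.imwrite("pics/s7.png",cv2.resize(c.im[160:270,260:400],None,fx=5,fy=5,interpolation=cv2.INTER_CUBIC))
E
```

```text
t 8.75 pos [ 0.5089 -0.0286  0.0666] rpy [-3.141 -0.     1.702] F [ 0.8 -0.4 -0.3] w 0.05
tool d: [ 0.0081 -0.0109 -0.0254] turn -0.0001
```

View pics/s7.png

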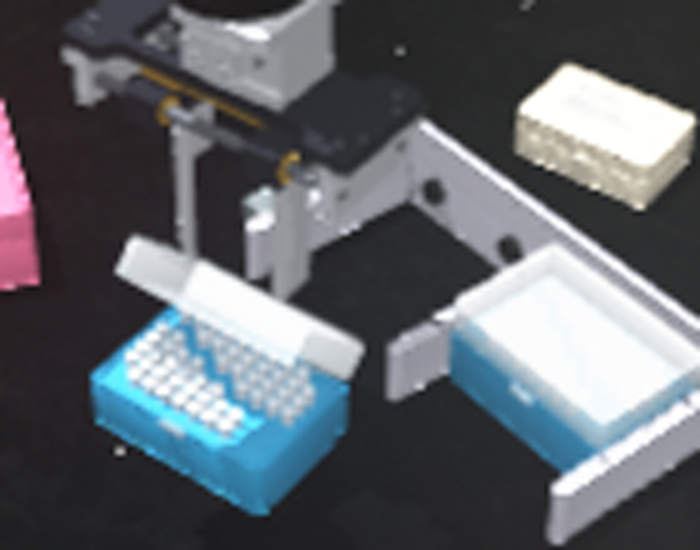

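Emit:
{"api": "servo_tool", "payload": {
  "motion": [
    [[0,0,0,0],[0,0,-0.01,0],[0,0,-0.03,0],[0,0,-0.035,0],[0,0,-0.035,0],[0,0,-0.03,0],[0,-0.02,0,0],[0,-0.02,0,0]]
  ]
}}

```text
time_s: 9.47
ee_pos: [0.4723, -0.0345, 0.2107]
eef_rot: [3.135, 0.003, 1.703]
ft_force: [-0.6, -0.6, -0.3]
grip_width: 0.0502
```

Emit:
{"api": "servo_tool", "payload": {
  "motion": [
    [[0,-0.02,0,0],[0,-0.02,0,0],[0,-0.02,0,0],[0,-0.01,0,0],[0,0,0,0],[0,0,0,0],[0,0,0,0],[0,0,0,0]]
  ],
  "fingers": 0.085
}}

```text
time_s: 10.13
ee_pos: [0.4015, -0.043, 0.207]
eef_rot: [3.141, 0.0, 1.702]
ft_force: [-0.1, -0.4, 1.1]
grip_width: 0.0849
```

```bash
python3 pl.py .401 -.044 .2 1.702; python3 -c "
from fit import *
fit([.485,-.0335,.133],'f8')"
```

```text
t 10.13 pos [ 0.4015 -0.043   0.207 ] rpy [3.141 0.    1.702] F [-0.1 -0.4  1.1] w 0.0849
tool d: [-0.0009 -0.0006  0.007 ] turn 0.0003
top [ 0.4615 -0.0025  0.6281] 383.27 station frame mm: [-194.401    6.708    0.754]
scene [ 0.474  -0.0421  0.2535] 26.12 station frame mm: [-177.003  -30.958    0.379]
```

View pics/scene_f8.png

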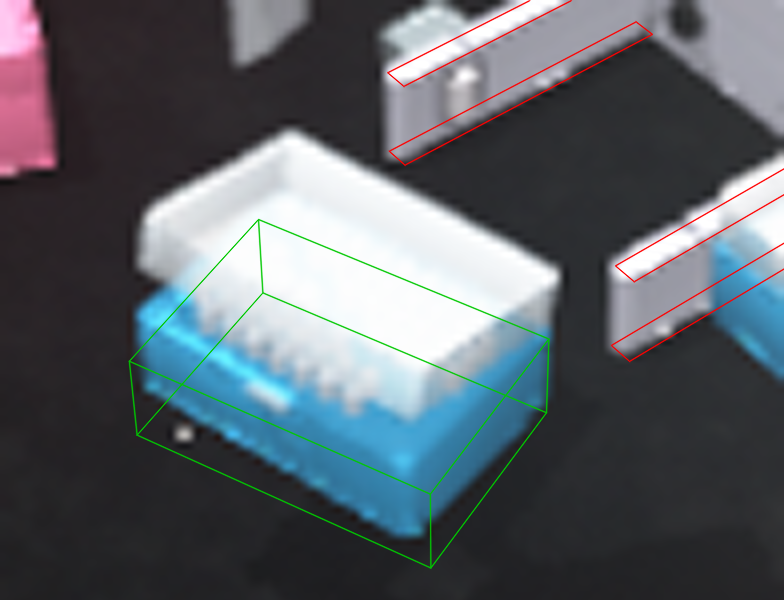

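View pics/top_f8.png

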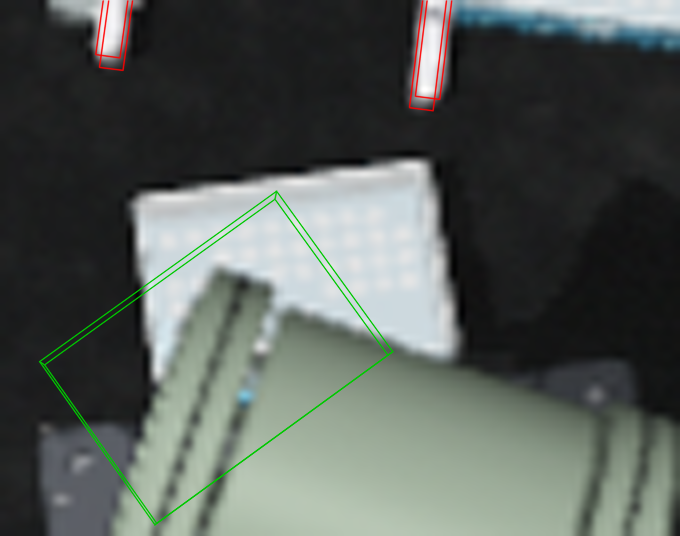

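Lid nearly shut and still settling, and the base hasn't moved. The visible finger ends sit about 26 mm behind the reported TCP, so I'll allow for that. Next is a side push on the right flank, ahead of centre, to shift the box left and turn it clockwise.

Emit:
{"api": "servo_tool", "payload": {
  "motion": [
    [[0,0,0,0.0855],[0,0,0,0.0855],[0,0,0,0.0855],[-0.0203,0.0202,0,0],[-0.0203,0.0202,0,0],[-0.0203,0.0202,0,0],[-0.0203,0.0202,0,0],[0,0,0,0]]
  ],
  "fingers": 0.0
}}

```text
time_s: 10.9
ee_pos: [0.4733, -0.1373, 0.2063]
eef_rot: [3.141, 0.002, 1.443]
ft_force: [0.1, 0.0, 0.5]
grip_width: 0.0348
```

Emit:
{"api": "servo_tool", "payload": {
  "motion": [
    [[0,0,0.03,0],[0,0,0.03,0],[0,0,0.03,0],[0,0,0.03,0],[0,0,0.03,0],[0,0,0.025,0],[0,0,0.012,0],[0,0,0.0,0]]
  ]
}}

```text
time_s: 11.57
ee_pos: [0.4671, -0.1316, 0.016]
eef_rot: [-3.134, -0.003, 1.446]
ft_force: [-0.7, -0.7, 0.5]
grip_width: 0.0005
```

```bash
python3 pl.py .4715 -.1335 -.008 1.446; python3 - <<'E'
from h import *
from bench import viewer,nets,arm
d=viewer.get_image("scene");c=Cam(d);cv2.imwrite("pics/s9.png",cv2.resize(c.im[160:290,260:400],None,fx=5,fy=5,interpolation=cv2.INTER_CUBIC)[:600])
E
```

```text
t 11.57 pos [ 0.4671 -0.1316  0.016 ] rpy [-3.134e+00 -3.000e-03  1.446e+00] F [-0.7 -0.7  0.5] w 0.0005
tool d: [-0.0014  0.0046  0.024 ] turn -0.0002
```

View pics/s9.png

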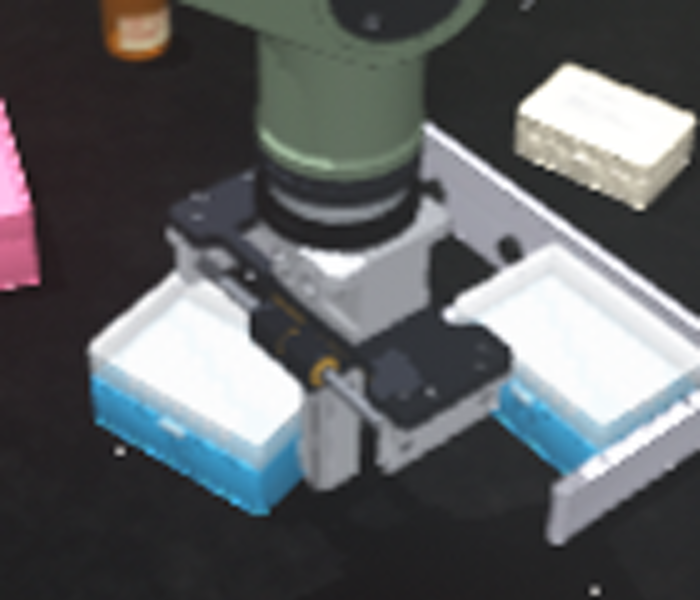

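Emit:
{"api": "servo_tool", "payload": {
  "motion": [
    [[0,0.004,0.006,0],[0,0,0.006,0],[0,0,0.006,0],[0,0,0.004,0],[0,0,0,0]]
  ]
}}

```text
time_s: 12.03
ee_pos: [0.474, -0.1339, -0.0029]
eef_rot: [-3.14, -0.0, 1.446]
ft_force: [0.2, 0.6, -0.3]
grip_width: 0.0003
```

```bash
python3 pl.py .4715 -.1335 -.008 1.446; python3 - <<'E'
from h import *
from bench import viewer,nets,arm
d=viewer.get_image("scene");c=Cam(d);cv2.imwrite("pics/s10.png",cv2.resize(c.im[210:290,290:370],None,fx=7,fy=7,interpolation=cv2.INTER_CUBIC)[:600])
p=arm.get_obs()["ee_pos"]
for z in(-.008,0,.01,.02,.03): print(z,((c.p([p[0],p[1],z])-[290,210])*7).round())
E
```

```text
t 12.03 pos [ 0.474  -0.1339 -0.0029] rpy [-3.14  -0.     1.446] F [ 0.2  0.6 -0.3] w 0.0003
tool d: [ 0.0001 -0.0025  0.0051] turn -0.0005
-0.008 [[263. 408.]]
0 [[263. 394.]]
0.01 [[264. 377.]]
0.02 [[264. 360.]]
0.03 [[265. 342.]]
```

View pics/s10.png

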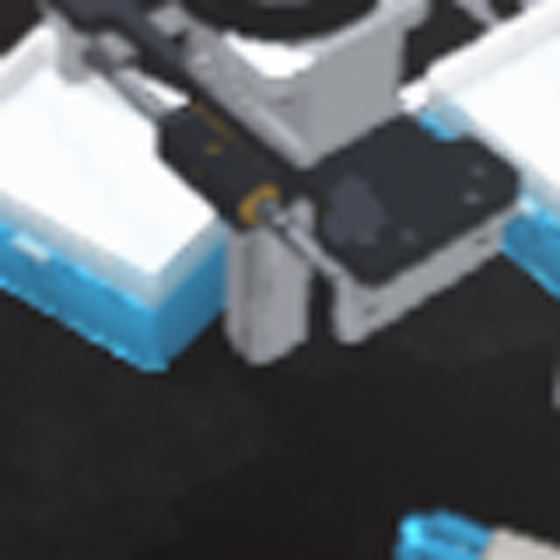

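Emit:
{"api": "servo_tool", "payload": {
  "motion": [
    [[0.006,-0.002,0.004,0],[0.006,0,0,0],[0.005,0,0,0],[0.004,0,0,0],[0.003,0,0,0],[0.003,0,0,0],[0.003,0,0,0],[0.003,0,0,0]]
  ]
}}

```text
time_s: 12.75
ee_pos: [0.4769, -0.1012, -0.0061]
eef_rot: [3.141, 0.001, 1.446]
ft_force: [-0.0, -1.3, 0.3]
grip_width: 0.0005
```

Emit:
{"api": "servo_tool", "payload": {
  "motion": [
    [[0.003,0,0,0],[0.003,0,0,0],[0.003,0,0,0],[0.003,0,0,0],[0,0,0,0]]
  ]
}}

```text
time_s: 13.17
ee_pos: [0.4783, -0.0887, -0.0062]
eef_rot: [3.142, -0.0, 1.446]
ft_force: [0.9, -0.4, 0.7]
grip_width: 0.0007
```

```bash
python3 pl.py .4715 -.1335 -.008 1.446; python3 - <<'E'
from h import *
from bench import viewer,nets,arm
for n in("scene","top"):
    c=Cam(viewer.get_image(n));l,t=(265,180) if n=="scene" else (285,160)
    cv2.imwrite(f"pics/{n}11.png",cv2.resize(c.im[t:t+100,l:l+115],None,fx=6,fy=6,interpolation=cv2.INTER_CUBIC)[:600])
E
```

```text
t 13.17 pos [ 0.4783 -0.0887 -0.0062] rpy [ 3.142 -0.     1.446] F [ 0.9 -0.4  0.7] w 0.0007
tool d: [-0.0453 -0.0011  0.0018] turn -0.0002
```

View pics/scene11.png

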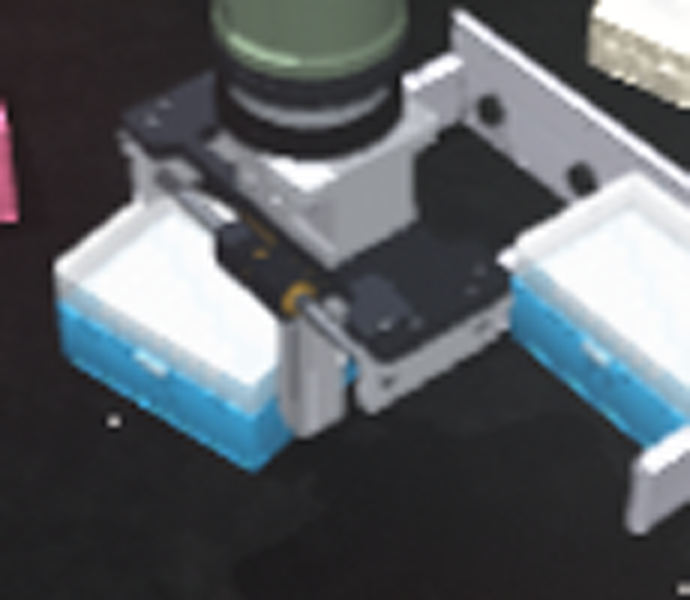

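View pics/top11.png

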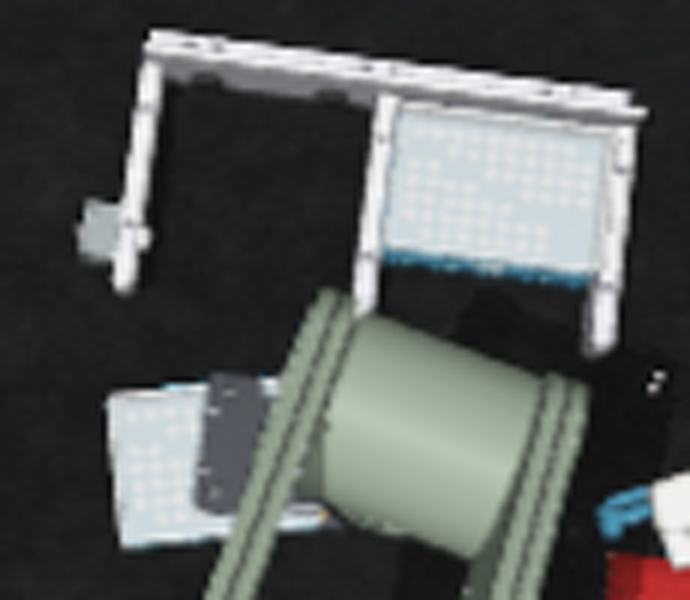

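```bash
cat > fc.py <<'E'
# pose from front bottom corners picked in scene view; args: file-scale off pts
from fit import *
import pickle,sys
def fc(L,R,sc,off,n="scene",z=0):
    c=pickle.load(open("c0.pkl","rb"))[n]
    u=[np.array(off)+(np.array(p)+.5)/sc-.5 for p in(L,R)]
    A,B=[c.ray(p,z)[:2] for p in u];v=A-B;ln=np.hypot(*v);yaw=np.arctan2(-v[0],v[1])
    m=(A+B)/2+.041*np.array([np.cos(yaw),np.sin(yaw)])
    print("len",ln.round(4),"pose",m.round(4),yaw.round(3),"st",tost([*m,yaw]))
E
python3 - <<'E'
from fc import *
fc((66,358),(255,472),6,(265,180))
# sanity on pic s9 (before push): corners
fc((93,425),(268,517),5,(260,160))
c=pickle.load(open("c0.pkl","rb"))["scene"]
E
```

```text
len 0.1158 pose [ 0.4895 -0.0129] 0.117 st [-1.65309e+02 -6.10000e-02  2.43000e-01]
len 0.1195 pose [ 0.4848 -0.0325] 0.183 st [-167.446  -20.148    0.309]
```

Emit:
{"api": "servo_tool", "payload": {
  "motion": [
    [[-0.01,0,0,0],[-0.01,0,0,0],[0,-0.025,0,0],[0,-0.025,0,0],[0,-0.025,0,0],[0.032,0,0,0],[0.032,0,0,0],[0.033,0,0,0]]
  ]
}}

```text
time_s: 13.93
ee_pos: [0.4133, -0.0042, -0.0061]
eef_rot: [3.141, 0.0, 1.441]
ft_force: [0.3, -0.2, -0.8]
grip_width: 0.0006
```

Emit:
{"api": "servo_tool", "payload": {
  "motion": [
    [[0,0,0,0],[0,0,0,0],[0,0,0,0],[0,0,0,0]]
  ],
  "fingers": 0.085
}}

```text
time_s: 14.27
ee_pos: [0.4136, -0.0048, -0.0062]
eef_rot: [3.141, 0.0, 1.444]
ft_force: [-0.5, 0.2, -0.8]
grip_width: 0.0232
```

```bash
python3 pl.py .420 -.004 -.006 1.446; python3 - <<'E'
from h import *
from bench import viewer,nets,arm
for n in("scene","top"):
    c=Cam(viewer.get_image(n));l,t=(245,180) if n=="scene" else (285,160)
    cv2.imwrite(f"pics/{n}12.png",cv2.resize(c.im[t:t+100,l:l+115],None,fx=6,fy=6,interpolation=cv2.INTER_CUBIC)[:600])
E
```

```text
t 14.27 pos [ 0.4136 -0.0048 -0.0062] rpy [3.141 0.    1.444] F [-0.5  0.2 -0.8] w 0.0232
tool d: [ 0.0016  0.0063 -0.0002] turn -0.002
```

View pics/scene12.png

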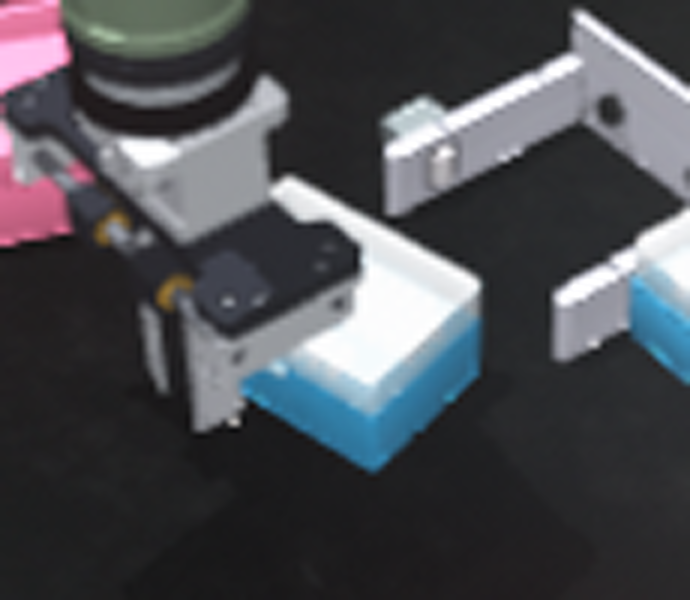

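View pics/top12.png

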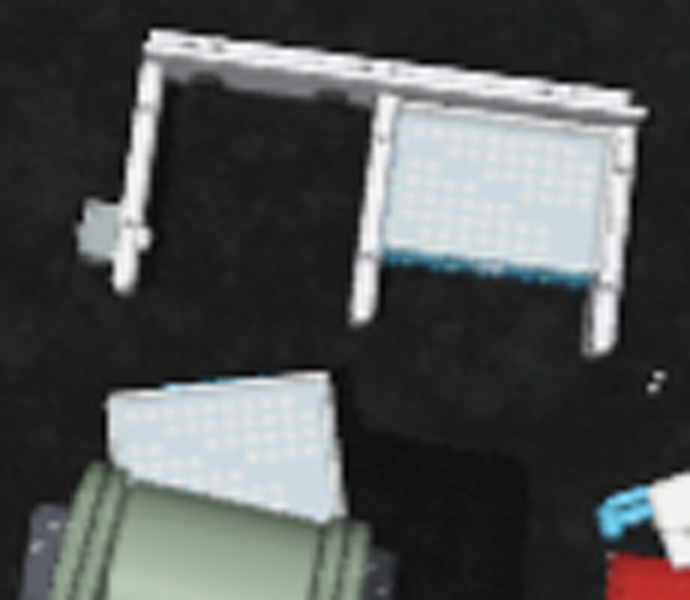

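```bash
cat >> fc.py <<'E'
def rc(L,R,sc,off,n="top",z=.06,xr=.043):
    c=pickle.load(open("c0.pkl","rb"))[n]
    A,B=[c.ray(np.array(off)+(np.array(p)+.5)/sc-.5,z)[:2] for p in(L,R)];v=A-B;ln=np.hypot(*v);yaw=np.arctan2(-v[0],v[1])
    m=(A+B)/2-xr*np.array([np.cos(yaw),np.sin(yaw)])
    print("len",ln.round(4),"pose",m.round(4),yaw.round(3),"st",tost([*m,yaw]))
E
python3 - <<'E'
from fc import *
rc((107,393),(328,372),6,(285,160))
fc((66,358),(372,471),6,(245,180))
E
```

```text
len 0.1183 pose [ 0.4862 -0.0145] 0.1 st [-168.379   -2.071    0.225]
len 0.1631 pose [0.4673 0.0167] 0.331 st [-191.004   26.464    0.456]
```

Emit:
{"api": "servo_tool", "payload": {
  "motion": [
    [[0,0,0,0],[0,0,0,0],[0,0,0,0],[0,0,0,0],[0,0.004,0,0],[0,0.004,0,0],[0,0.003,0,0],[0,0.003,0,0]]
  ]
}}

```text
time_s: 15.03
ee_pos: [0.4277, -0.0054, -0.0062]
eef_rot: [-3.141, 0.0, 1.446]
ft_force: [-1.3, 0.3, 0.0]
grip_width: 0.0841
```

Emit:
{"api": "servo_tool", "payload": {
  "motion": [
    [[0,0.003,0,0],[0,0.003,0,0],[0,0.003,0,0],[0,0.003,0,0],[0,0.003,0,0],[0,0.003,0,0],[0,0.003,0,0],[0,0.003,0,0]]
  ]
}}

```text
time_s: 15.7
ee_pos: [0.4515, -0.0084, -0.0063]
eef_rot: [3.141, 0.0, 1.446]
ft_force: [-1.2, 1.0, 0.8]
grip_width: 0.085
```

```bash
python3 pl.py .420 -.004 -.006 1.446; python3 - <<'E'
from h import *
from bench import viewer,nets,arm
for n in("top",):
    c=Cam(viewer.get_image(n));l,t=(285,160)
    cv2.imwrite(f"pics/{n}13.png",cv2.resize(c.im[t:t+100,l:l+115],None,fx=6,fy=6,interpolation=cv2.INTER_CUBIC)[:600])
E
```

```text
t 15.7 pos [ 0.4515 -0.0084 -0.0063] rpy [3.141 0.    1.446] F [-1.2  1.   0.8] w 0.085
tool d: [ 0.0004 -0.0318 -0.0003] turn -0.0005
```

View pics/top13.png

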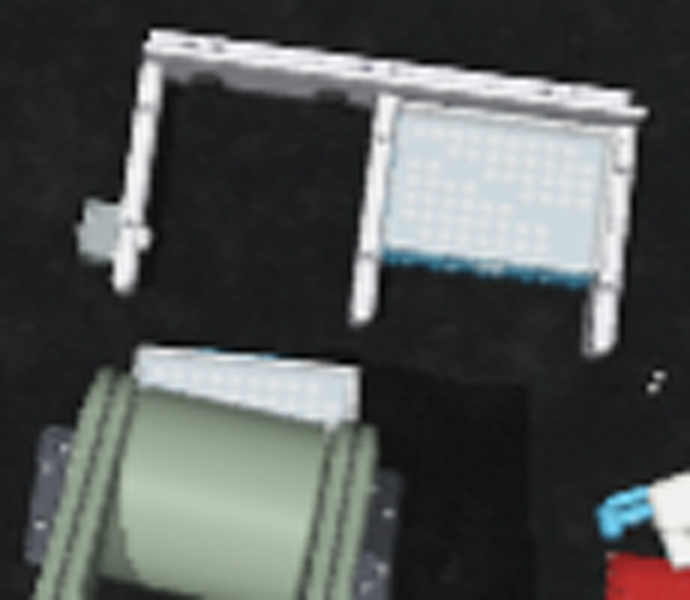

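```bash
python3 - <<'E'
from fc import *
rc((137,348),(359,368),6,(285,160))
# parked lid check with same method: expected st (0,-131.5,0); rear hidden -> front lid edge
rc((382,248),(592,273),6,(285,160),xr=-.041)
E
```

```text
len 0.1189 pose [ 0.4993 -0.0227] -0.086 st [-1.5433e+02 -8.5540e+00  4.0000e-02]
len 0.1134 pose [ 0.6361 -0.1593] -0.115 st [-1.54300e+00 -1.26973e+02  1.00000e-02]
```

Emit:
{"api": "servo_tool", "payload": {
  "motion": [
    [[0,-0.012,0,0],[-0.021,0,0,0],[-0.028,0,0,0],[-0.028,0,0,0],[-0.028,0,0,0],[0,0,0,0],[0,0,0,0],[0,0,0,0]]
  ],
  "fingers": 0.0
}}

```text
time_s: 16.42
ee_pos: [0.4262, -0.1109, -0.0062]
eef_rot: [3.141, -0.0, 1.445]
ft_force: [0.2, -0.4, 0.1]
grip_width: 0.0349
```

Emit:
{"api": "servo_tool", "payload": {
  "motion": [
    [[0,0,0,0],[0,0,0,0],[0,0.016,0,0],[0,0.016,0,0],[0,0.0145,0,0],[0.004,0,0,0],[0.004,0,0,0],[0.003,0,0,0]]
  ]
}}

```text
time_s: 17.08
ee_pos: [0.4724, -0.1044, -0.0067]
eef_rot: [-3.14, -0.001, 1.447]
ft_force: [-0.4, 0.7, 0.4]
grip_width: -0.0
```

```bash
cat > tp.py <<'E'
from fit import *
from bench import arm
o=arm.get_obs();p=o["ee_pos"];print("t",round(o["time_s"],2),"tool st mm",tost([p[0],p[1],o["eef_rot"][2]-np.pi/2]),"z",p[2].round(4),"F",o["ft_force"].round(1),"w",round(o["grip_width"],4))
E
python3 tp.py
```

```text
t 17.08 tool st mm [-1.70819e+02 -9.29800e+01  1.00000e-03] z -0.0067 F [-0.4  0.7  0.4] w -0.0
```

Emit:
{"api": "servo_tool", "payload": {
  "motion": [
    [[0.004,0,0,0],[0.004,0,0,0],[0.003,0,0,0],[0.003,0,0,0],[0.003,0,0,0],[0.003,0,0,0],[0.002,0,0,0],[0,0,0,0]]
  ]
}}

```text
time_s: 17.75
ee_pos: [0.4763, -0.0836, -0.0062]
eef_rot: [3.142, -0.0, 1.446]
ft_force: [0.4, -0.4, -0.6]
grip_width: 0.0004
```

```bash
python3 tp.py; python3 - <<'E'
from h import *
from bench import viewer,nets,arm
for n in("scene","top"):
    c=Cam(viewer.get_image(n));l,t=(265,180) if n=="scene" else (285,160)
    cv2.imwrite(f"pics/{n}14.png",cv2.resize(c.im[t:t+100,l:l+115],None,fx=6,fy=6,interpolation=cv2.INTER_CUBIC)[:600])
E
```

```text
t 17.75 tool st mm [-169.503  -71.919    0.   ] z -0.0062 F [ 0.4 -0.4 -0.6] w 0.0004
```

View pics/top14.png

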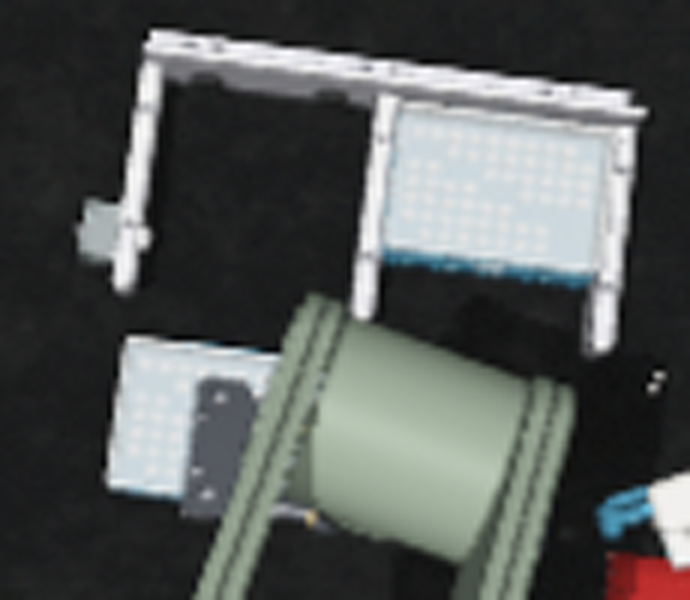

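View pics/scene14.png

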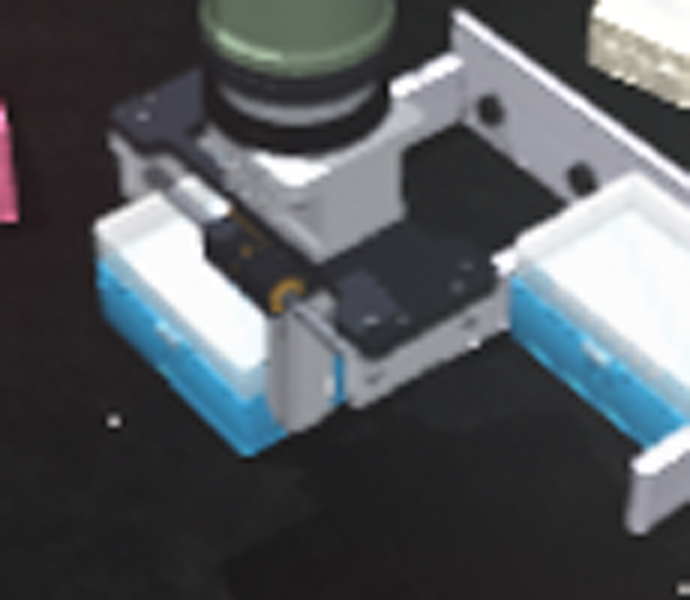

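```bash
python3 - <<'E'
from fc import *
c=pickle.load(open("c0.pkl","rb"))["top"]
def st(p,z): 
    w=c.ray(np.array((285,160))+(np.array(p)+.5)/6-.5,z); return tost([w[0],w[1],0])[:2]
print("rear-left",st((125,337),.06),"exp (x+43,y+59)"); print("rear mid",st((275,357),.06)); print("front-left",st((108,487),.06))
# reference: cheek inner edges at z=.04 near mouth
print("Lcheek top outer/inner near mouth",st((115,270),.04),st((134,270),.04)," mid cheek",st((354,300),.04),st((375,300),.04))
E
```

```text
rear-left [-108.718   59.723] exp (x+43,y+59)
rear mid [-108.961  -21.087]
front-left [-188.988   57.864]
Lcheek top outer/inner near mouth [-70.883  71.071] [-69.538  60.802]  mid cheek [-70.325 -60.113] [-68.841 -71.445]
```

Emit:
{"api": "servo_tool", "payload": {
  "motion": [
    [[-0.012,0,0,0],[0,-0.02,0,0],[0,-0.02,0,0],[0,-0.02,0,0],[0.021,0,0,0],[0.021,0,0,0],[0.021,0,0,0],[0.021,0,0,0]]
  ]
}}

```text
time_s: 18.52
ee_pos: [0.4261, -0.0053, -0.006]
eef_rot: [3.141, 0.0, 1.444]
ft_force: [0.1, -0.2, 1.0]
grip_width: 0.0006
```

Emit:
{"api": "servo_tool", "payload": {
  "motion": [
    [[0,0,0,0],[0,0,0,0],[0,0,0,0],[0,0,0,0],[0,0,0,0],[0,0,0,0],[0,0,0,0]]
  ],
  "fingers": 0.07
}}

```text
time_s: 19.1
ee_pos: [0.4258, -0.0057, -0.0063]
eef_rot: [3.142, 0.0, 1.445]
ft_force: [0.3, 0.6, -0.2]
grip_width: 0.044
```

```bash
python3 tp.py; python3 - <<'E'
from h import *
from bench import viewer,nets,arm
for n in("scene","top"):
    c=Cam(viewer.get_image(n));l,t=(265,180) if n=="scene" else (285,160)
    cv2.imwrite(f"pics/{n}15.png",cv2.resize(c.im[t:t+100,l:l+115],None,fx=6,fy=6,interpolation=cv2.INTER_CUBIC)[:600])
E
```

```text
t 19.1 tool st mm [-2.29399e+02 -8.80000e-01 -1.00000e-03] z -0.0063 F [ 0.3  0.6 -0.2] w 0.044
```

View pics/top15.png

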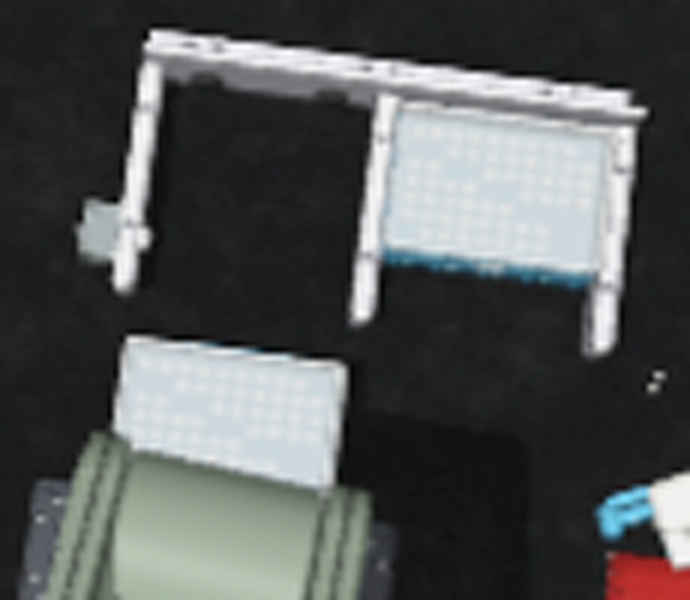

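Emit:
{"api": "servo_tool", "payload": {
  "motion": [
    [[0.001,0,0,0],[0,0,0,0],[0,0.006,0,0],[0,0.006,0,0],[0,0.006,0,0],[0,0.004,0,0],[0,0.003,0,0],[0,0.003,0,0]]
  ]
}}

```text
time_s: 19.87
ee_pos: [0.4542, -0.0076, -0.0063]
eef_rot: [-3.142, 0.0, 1.446]
ft_force: [-0.4, 0.4, -0.6]
grip_width: 0.0699
```

Emit:
{"api": "servo_tool", "payload": {
  "motion": [
    [[0,0.003,0,0],[0,0.003,0,0],[0,0.003,0,0],[0,0.003,0,0],[0,0.003,0,0],[0,0.002,0,0]]
  ]
}}

```text
time_s: 20.37
ee_pos: [0.471, -0.0098, -0.0063]
eef_rot: [3.141, -0.0, 1.445]
ft_force: [-1.1, -0.3, -0.3]
grip_width: 0.07
```

```bash
python3 tp.py; python3 - <<'E'
from h import *
from bench import viewer,nets,arm
for n in("scene","top"):
    c=Cam(viewer.get_image(n));l,t=(280,170) if n=="scene" else (295,175)
    cv2.imwrite(f"pics/{n}16.png",cv2.resize(c.im[t:t+65,l:l+80],None,fx=9,fy=9,interpolation=cv2.INTER_CUBIC)[:600])
E
```

```text
t 20.37 tool st mm [-184.009    0.698    0.   ] z -0.0063 F [-1.1 -0.3 -0.3] w 0.07
```

View pics/top16.png

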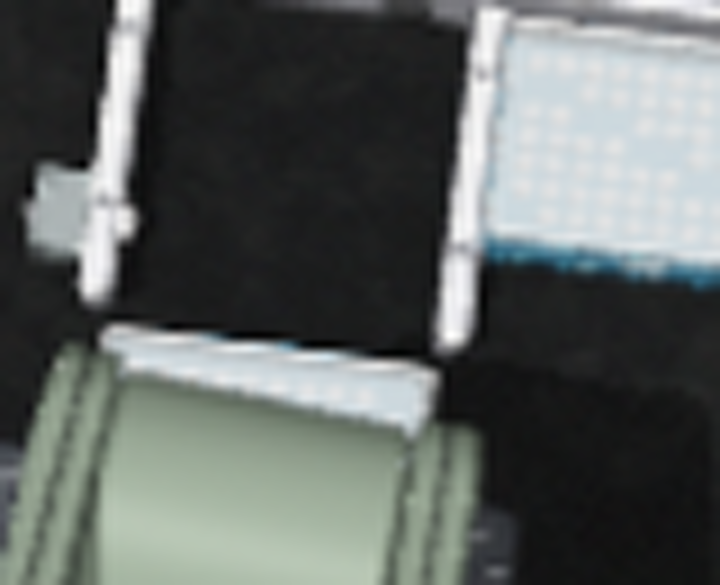

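View pics/scene16.png

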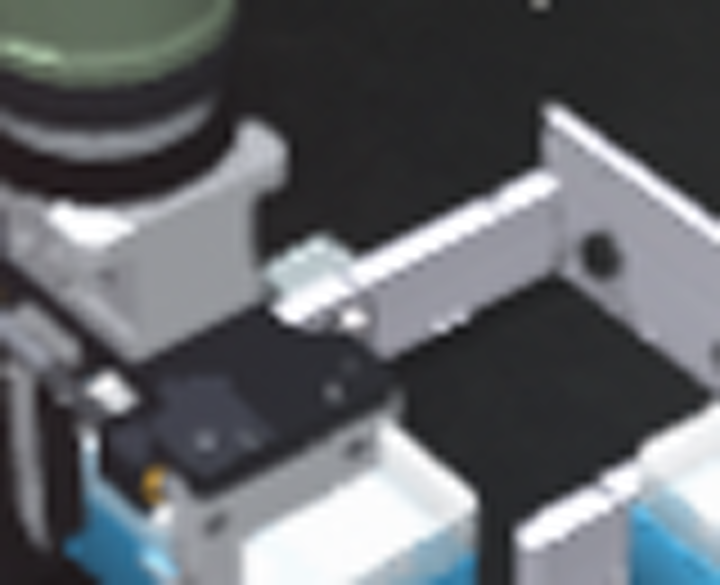

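```bash
python3 - <<'E'
from fc import *
rc((103,327),(441,371),9,(295,175))
c=pickle.load(open("c0.pkl","rb"))["top"]
def st(p,z): 
    w=c.ray(np.array((295,175))+(np.array(p)+.5)/9-.5,z); return tost([w[0],w[1],0])[:2]
print(st((103,327),.06),st((441,371),.06))
print("cheeks z.04",st((85,265),.04),st((115,265),.04),st((446,290),.04),st((477,290),.04))
E
```

```text
len 0.1215 pose [ 0.5185 -0.0172] -0.126 st [-135.925   -0.763   -0.   ]
[-92.919  59.985] [-92.931 -61.519]
cheeks z.04 [-68.868  70.521] [-67.451  59.71 ] [-60.924 -60.707] [-59.461 -71.872]
```

Emit:
{"api": "servo_tool", "payload": {
  "motion": [
    [[0,0.003,0,0],[0,0.003,0,0],[0,0.003,0,0],[0,0.003,0,0],[0,0.003,0,0],[0,0.003,0,0],[0,0.003,0,0],[0,0.003,0,0]]
  ]
}}

```text
time_s: 21.13
ee_pos: [0.4947, -0.0128, -0.0063]
eef_rot: [-3.142, -0.0, 1.445]
ft_force: [-2.3, -0.3, 0.4]
grip_width: 0.0701
```

Emit:
{"api": "servo_tool", "payload": {
  "motion": [
    [[0,0.003,0,0],[0,0.003,0,0],[0,0.003,0,0],[0,0.003,0,0]]
  ]
}}

```text
time_s: 21.47
ee_pos: [0.5066, -0.0143, -0.0063]
eef_rot: [-3.142, 0.0, 1.445]
ft_force: [-1.4, 0.5, 0.7]
grip_width: 0.0703
```

```bash
python3 tp.py; python3 - <<'E'
from h import *
from bench import viewer,nets,arm
for n in("scene","top"):
    c=Cam(viewer.get_image(n));l,t=(280,170) if n=="scene" else (295,165)
    cv2.imwrite(f"pics/{n}17.png",cv2.resize(c.im[t:t+65,l:l+80],None,fx=9,fy=9,interpolation=cv2.INTER_CUBIC)[:600])
E
```

```text
t 21.47 tool st mm [-148.198    0.694    0.   ] z -0.0063 F [-1.4  0.5  0.7] w 0.0703
```

View pics/top17.png

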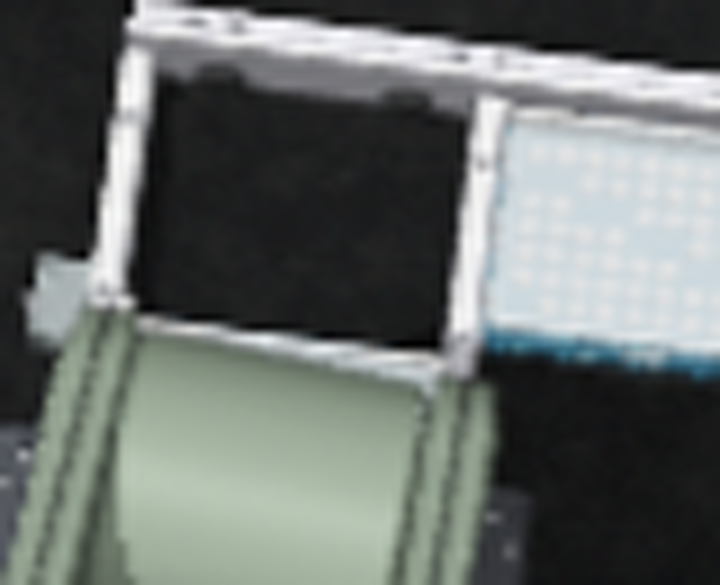

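Emit:
{"api": "servo_tool", "payload": {
  "motion": [
    [[0,0.003,0,0],[0,0.003,0,0],[0,0.003,0,0],[0,0.003,0,0],[0,0.003,0,0],[0,0.003,0,0],[0,0.003,0,0],[0,0.003,0,0]]
  ]
}}

```text
time_s: 22.23
ee_pos: [0.5305, -0.0174, -0.0063]
eef_rot: [3.141, 0.0, 1.445]
ft_force: [-3.4, -1.7, 0.8]
grip_width: 0.0702
```

Emit:
{"api": "servo_tool", "payload": {
  "motion": [
    [[0,0.003,0,0],[0,0.003,0,0],[0,0.003,0,0],[0,0.003,0,0],[0,0.003,0,0],[0,0.003,0,0],[0,0.003,0,0],[0,0.003,0,0]]
  ]
}}

```text
time_s: 22.9
ee_pos: [0.5542, -0.0203, -0.0063]
eef_rot: [3.142, 0.0, 1.446]
ft_force: [-1.3, -0.8, 1.4]
grip_width: 0.0699
```

```bash
python3 tp.py; python3 - <<'E'
from h import *
from bench import viewer,nets,arm
for n in("scene","top"):
    c=Cam(viewer.get_image(n));l,t=(280,170) if n=="scene" else (295,165)
    cv2.imwrite(f"pics/{n}18.png",cv2.resize(c.im[t:t+75,l:l+90],None,fx=8,fy=8,interpolation=cv2.INTER_CUBIC)[:600])
E
```

```text
t 22.9 tool st mm [-100.17     0.704    0.   ] z -0.0063 F [-1.3 -0.8  1.4] w 0.0699
```

View pics/top18.png

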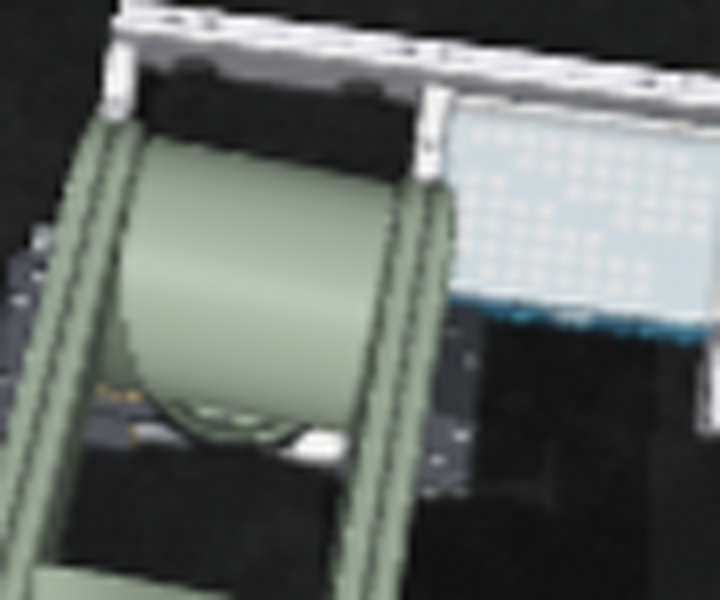

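View pics/scene18.png

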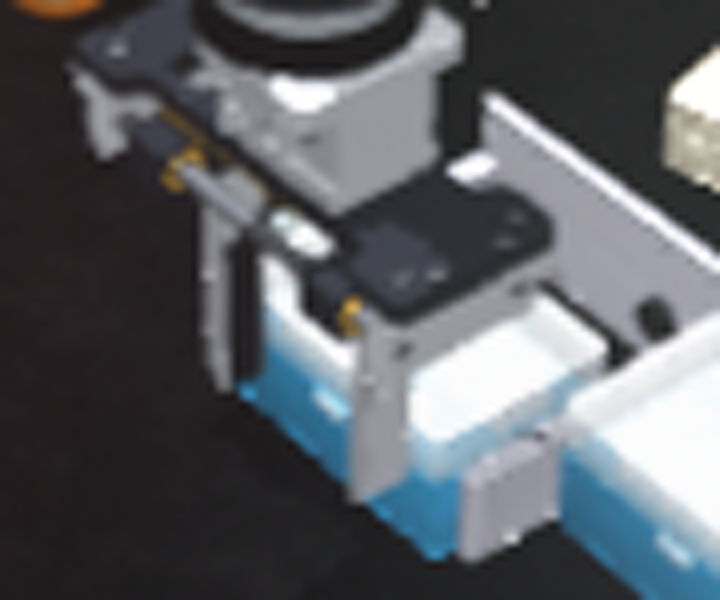

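Emit:
{"api": "servo_tool", "payload": {
  "motion": [
    [[0,0.003,0,0],[0,0.003,0,0],[0,0.003,0,0],[0,0.003,0,0],[0,0.003,0,0],[0,0.003,0,0],[0,0.003,0,0],[0,0.003,0,0]]
  ]
}}

```text
time_s: 23.67
ee_pos: [0.5777, -0.0231, -0.0064]
eef_rot: [-3.141, -0.0, 1.446]
ft_force: [-3.8, 0.9, 0.7]
grip_width: 0.07
```

Emit:
{"api": "servo_tool", "payload": {
  "motion": [
    [[0,0.003,0,0],[0,0.003,0,0],[0,0.003,0,0],[0,0.003,0,0],[0,0.003,0,0],[0,0.002,0,0],[0,0.002,0,0]]
  ]
}}

```text
time_s: 24.25
ee_pos: [0.5975, -0.0257, -0.0061]
eef_rot: [3.14, -0.0, 1.445]
ft_force: [-2.7, 0.5, 0.6]
grip_width: 0.0701
```

```bash
python3 tp.py
```

```text
t 24.25 tool st mm [-56.54    0.742   0.   ] z -0.0061 F [-2.7  0.5  0.6] w 0.0701
```

Emit:
{"api": "servo_tool", "payload": {
  "motion": [
    [[0,0.0015,0,0],[0,0.0015,0,0],[0,0.001,0,0],[0,0.001,0,0],[0,0.001,0,0]]
  ]
}}

```text
time_s: 24.67
ee_pos: [0.6017, -0.0262, -0.0064]
eef_rot: [-3.14, -0.0, 1.446]
ft_force: [-5.2, 0.8, 2.9]
grip_width: 0.0704
```

```bash
python3 tp.py; python3 - <<'E'
from h import *
from bench import viewer,nets,arm
for n in("scene",):
    c=Cam(viewer.get_image(n));l,t=(285,170) if n=="scene" else (295,165)
    cv2.imwrite(f"pics/{n}19.png",cv2.resize(c.im[t:t+75,l:l+90],None,fx=8,fy=8,interpolation=cv2.INTER_CUBIC)[:600])
E
```

```text
t 24.67 tool st mm [-52.35    0.791   0.   ] z -0.0064 F [-5.2  0.8  2.9] w 0.0704
```

View pics/scene19.png

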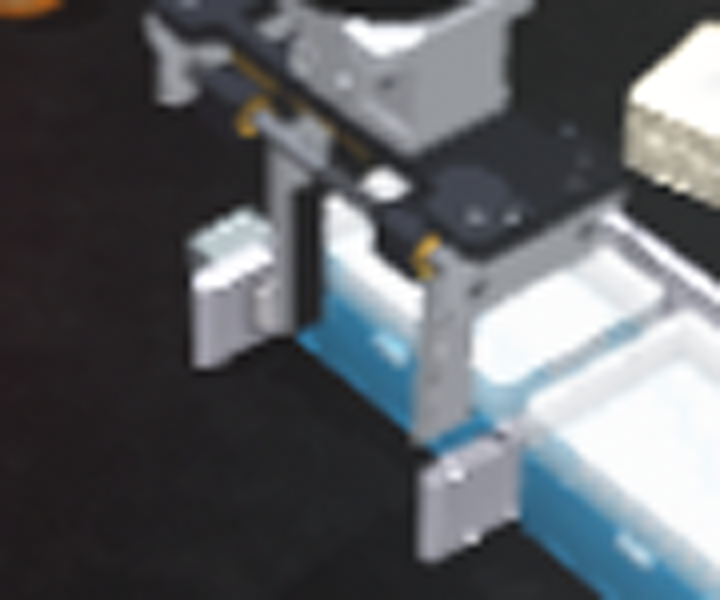

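Emit:
{"api": "servo_tool", "payload": {
  "motion": [
    [[0,0.001,0,0],[0,0.001,0,0],[0,0,0,0]]
  ]
}}

```text
time_s: 24.97
ee_pos: [0.6014, -0.0261, -0.0067]
eef_rot: [-3.135, -0.0, 1.446]
ft_force: [-9.6, 1.1, 6.2]
grip_width: 0.0703
```

```bash
python3 tp.py
```

```text
t 24.97 tool st mm [-52.61   0.83   0.  ] z -0.0067 F [-9.6  1.1  6.2] w 0.0703
```

Emit:
{"api": "servo_tool", "payload": {
  "motion": [
    [[0,-0.002,0,0],[0,-0.006,0,0],[0,-0.02,0,0],[0,-0.03,0,0],[0,-0.04,0,0],[0,-0.04,0,0],[0,-0.02,-0.02,0],[0,0,-0.03,0]]
  ]
}}

```text
time_s: 25.63
ee_pos: [0.4387, -0.0051, 0.0399]
eef_rot: [-3.13, -0.001, 1.446]
ft_force: [0.7, 0.1, 0.1]
grip_width: 0.0702
```

Emit:
{"api": "servo_tool", "payload": {
  "motion": [
    [[0.03,-0.02,-0.03,0],[0.04,0,0,0],[0.04,0,0,0],[0.04,0,0,0],[0.04,0,0,0],[0,0,0,0]]
  ]
}}

```text
time_s: 26.13
ee_pos: [0.4556, 0.1868, 0.0719]
eef_rot: [3.136, -0.005, 1.452]
ft_force: [-0.4, -0.0, 0.2]
grip_width: 0.07
```

```bash
python3 tp.py; python3 - <<'E'
from h import *
from bench import viewer,nets,arm
for n in("scene","top"):
    c=Cam(viewer.get_image(n));l,t=(290,170) if n=="scene" else (295,155)
    cv2.imwrite(f"pics/{n}20.png",cv2.resize(c.im[t:t+75,l:l+100],None,fx=8,fy=8,interpolation=cv2.INTER_CUBIC)[:600])
E
```

```text
t 26.13 tool st mm [-2.23903e+02  1.93847e+02  7.00000e-03] z 0.0719 F [-0.4 -0.   0.2] w 0.07
```

View pics/scene20.png

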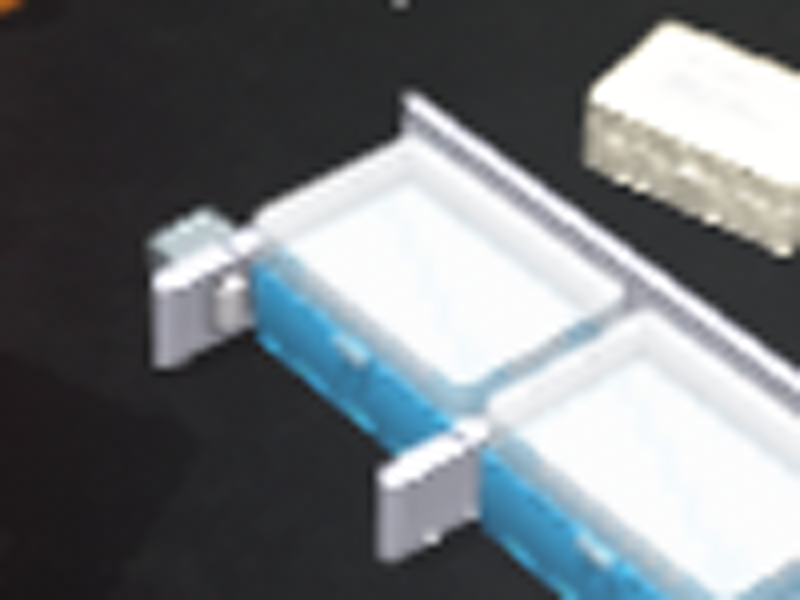

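View pics/top20.png

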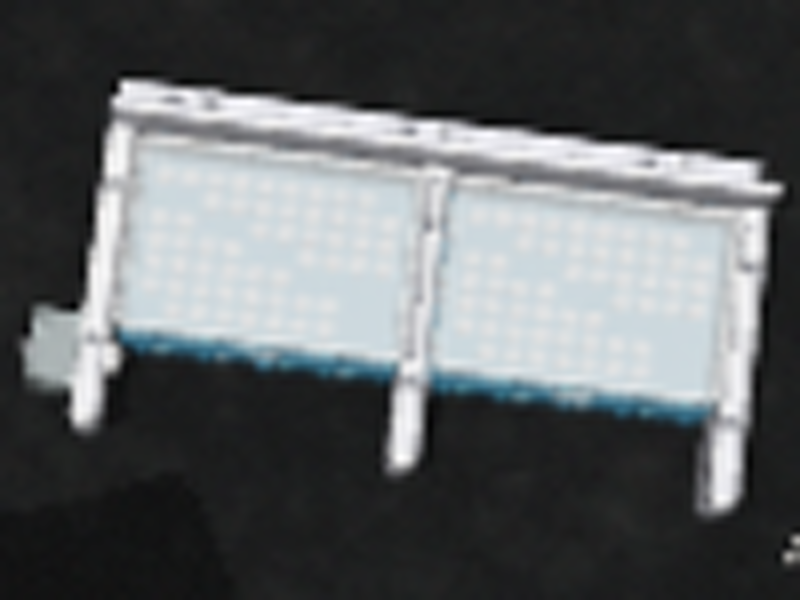

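```bash
python3 - <<'E'
from h import *
from bench import viewer
out=[]
for n,(l,t,w,h) in {"scene":(305,190,25,30),"top":(296,185,25,30)}.items():
    a=cv2.imread("pics/scene18.png")
    b=viewer.get_image(n)["color"];a=cv2.imread(f"pics/{n}0.png")
    f=lambda i:cv2.resize(i[t:t+h,l:l+w],None,fx=14,fy=14,interpolation=cv2.INTER_CUBIC)
    out.append(np.hstack([f(a),f(b)])[:300])
cv2.imwrite("pics/roll.png",np.vstack(out)[:600,:800])
E
```

```text
(no output)
```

View pics/roll.png

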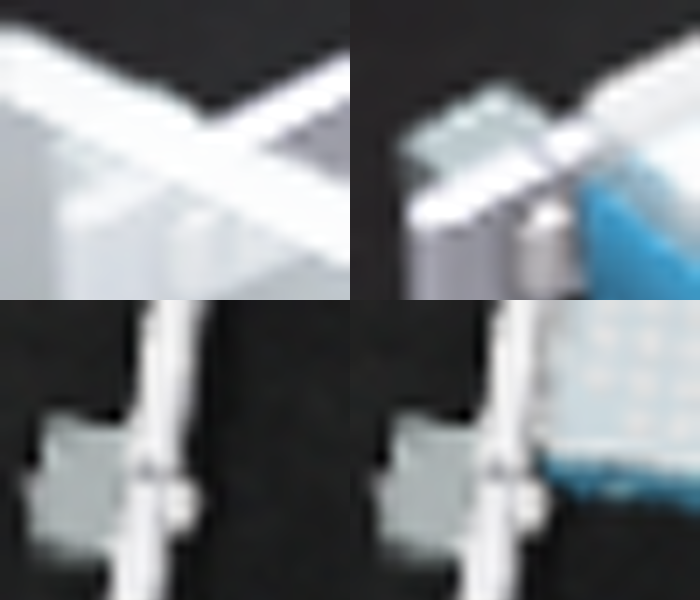

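```bash
python3 - <<'E'
from fit import *
c=Cam(viewer.get_image("top"))
hsv=None
g=c.im.astype(float); blue=g[...,0]-g[...,2]
lum=cv2.cvtColor(c.im,cv2.COLOR_BGR2GRAY).astype(np.float32)
for nm,y0 in(("free",0),("parked",-.1315)):
    r=[];r2=[]
    for y in np.arange(-.045,.046,.005):
        xs=np.arange(-.07,-.02,.0003)
        u=c.p(T(ST,np.c_[xs,np.full_like(xs,y+y0),np.zeros_like(xs)])).astype(np.float32)
        v=cv2.remap(blue.astype(np.float32),u[:,:1].copy(),u[:,1:].copy(),cv2.INTER_CUBIC).ravel()
        r.append(xs[np.argmax(v>.5*v.max())]*1e3)
        w=cv2.remap(lum,u[:,:1].copy(),u[:,1:].copy(),cv2.INTER_CUBIC).ravel()
        r2.append(xs[np.argmax(w>140)]*1e3)
    ys=np.arange(-.045,.046,.005)
    print(nm,"front edge x mm",np.mean(r).round(2),"slope",np.polyfit(ys,np.array(r)/1e3,1)[0].round(3)," lid edge",np.mean(r2).round(2),np.polyfit(ys,np.array(r2)/1e3,1)[0].round(3))
# lateral: lid side edges between cheeks
E
```

```text
free front edge x mm -40.52 slope 0.002  lid edge -33.86 0.001
parked front edge x mm -41.23 slope 0.003  lid edge -34.6 0.004
```

Emit:
{"api": "servo_tool", "payload": {
  "motion": [
    [[0,0,-0.03,0],[0,0,-0.03,0],[0,0,-0.03,0],[0,0,0,0],[0,0,0,0]]
  ]
}}

```text
time_s: 26.8
ee_pos: [0.4555, 0.1793, 0.1625]
eef_rot: [3.136, -0.001, 1.443]
ft_force: [-0.5, 0.3, -1.2]
grip_width: 0.0702
```

```bash
python3 tp.py; python3 - <<'E'
from bench import arm,viewer
import cv2
a=viewer.get_image("scene")["color"];cv2.imwrite("pics/final.png",a)
E
```

```text
t 26.8 tool st mm [-2.23040e+02  1.86383e+02 -3.00000e-03] z 0.1625 F [-0.5  0.3 -1.2] w 0.0702
```

View pics/final.png

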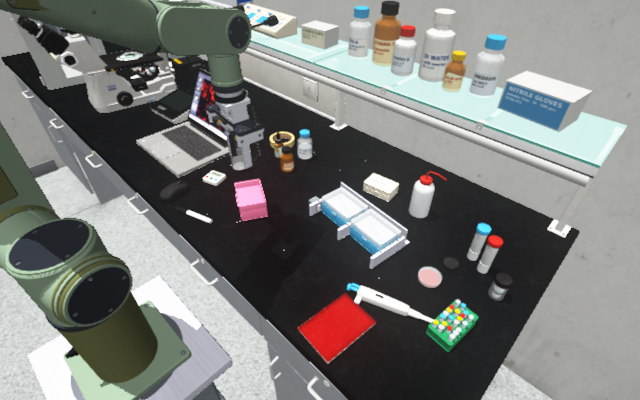

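The box sits shut in the free bay at about (345,205), flush with the parked one. The other things are where they were; the beaker is hidden behind the gripper in this view.

```bash
python3 -c "
from bench import arm
print(arm.hand_in())"
```

```text
the job is handed in; nothing more can be done
None
```

I shut the lid from behind, pushed the box into line, then pushed it straight into the free bay until it stopped, and handed in at about 27 s. The box was never grasped or lifted. No verdict was reported.

**Final position:** in the top view the box's front edge is at station x = -40.5 mm, where home is -41. It is about 0.7 mm deeper than the parked box and straight to about 0.002 rad. I did not re-measure its sideways position once it was home; at the mouth it was within 1 mm of the bay's centre line.

**Lid and catch:** the lid looks shut, with its edge matching the parked box. The roller stands out behind the front left corner, at the same place as in the first picture.

**Seating:** push force rose to about 10 N with no further travel, which I take as contact with the rubber stops. Upward force on the tool also rose to about 6 N then, which I did not explain. The box lay flat in the pictures afterwards.

**Other things:** the ones visible in the last picture stand where they were. The beaker was hidden behind the gripper there, and I did not check it after the first picture.

**What went wrong or disagreed:**
- **Finger length:** the finger ends show about 26 mm behind the reported TCP. Because of this the first lid push passed over the lid without touching it. I lowered later moves by that amount, and there was no bench contact at TCP z = -6 mm.
- **Pose fits:** the two cameras' fits differed by about 2 mm, and some automatic fits failed where the arm hid the box. In those cases I used hand-picked corners in the top view.

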